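# Load three battery cells into the module nest and swing the keeper over them

### The job

Fill the three bores of the white loading nest with the three thick battery cells: two stand in the black tray and the third lies in the tester's cradle, so stand that one up on the rubber mat first and then take a fresh hold of it. Lower every cell gently, terminal up, until it sits fully on the bottom of its bore - never let one fall over or drop - then swing the keeper bar across over the cells until it stops at its catch post. Leave the slimmer cell standing in the tray and do not disturb the other things on the table.

Things in the scene. Friction and masses are not known exactly. Their poses are not given: they have to be found in the camera images.
- cell_a_mid (a point): One of the two thick cells that stand in the black tray: a plain steel cylinder with a grey sleeve, 46 mm in diameter, 80 mm long, with a terminal button 21 mm wide and 3 mm high on its top end; about 350 g. The point is the centre of the cylinder, 40 mm from either end; its z axis runs along the cell towards the terminal (straight up at the start).
- cell_b_mid (a point): The other thick cell standing in the tray, the same as cell_a.
- cell_c_mid (a point): The third thick cell, the same as cell_a but lying level in the tester's cradle at the start, its axis 46 mm above the table. The point is its centre, 40 mm from either end; its z axis runs along the cell towards the terminal (at the start level, roughly towards +y). Its saddles are narrower than the cell, so fingers may straddle it anywhere along its length.
- slim_cell_mid (a point): A slimmer cell that also stands in the tray, 32 mm in diameter and 70 mm tall, not wanted: it stays standing where it is. The point is its centre, half-way up.
- tray: Black low-lipped tray, fixed, 250 x 100 mm, lip 16 mm high, floor 4 mm thick, its long side along its x axis. The two thick cells and the slim one stand in it in a row along its x, 72 mm apart, in any order. Origin at the centre of its underside on the table.
- cradle_axis (a point): Cradle of the cell tester, fixed: black base 70 x 170 x 10 mm, two white V saddles (10 mm thick, 40 mm wide, 25 mm to either side of the middle) for a cell lying along the cradle's y. The point is the middle of the cell's axis, 46 mm above the table. A grey contact post 60 mm high stands 74 mm from it on the -y side, a block 26 mm high 74 mm away on the +y (terminal's) side.
- mat_top (a point): Bare black rubber mat, fixed, 130 (x) x 160 (y) x 2 mm, free for setting a cell down. The point is the centre of its upper face, 2 mm above the table.
- nest: The loading nest, fixed: a dark metal plate 270 x 120 x 10 mm (reaching 125 mm to -x and 145 mm to +x) with a white block 190 x 80 x 50 mm on it that has three bores in a row along its x axis. Origin under the middle bore at table height; x points away from the robot, towards the keeper's pivot post. The block's upper face is 60 mm above the table.
- bore0 (a point): Centre of the mouth of the bore nearest the robot, on the block's upper face 60 mm above the table. All bores are 51 mm in diameter with a 2.5 mm lead-in and 40 mm deep (floor 20 mm above the table), so that a fully seated cell stands 40 mm (43 with its terminal) out of the block and its centre is level with the mouth.
- bore1 (a point): The same for the middle bore, 58 mm from bore0.
- bore2 (a point): The same for the far bore, 58 mm from bore1, next to the pivot post.
- keeper (a joint): Turn of the keeper bar in rad: 0 = over the bores, stopped at its catch post; 1.5 to 1.75 at the start, swung out to the nest's left (+y) side; limit 2.0. It grows clockwise seen from above. The bar turns level with light friction (about 0.12 Nm) and stays where it is left. Dark metal, 236 x 30 x 8 mm, underside 107 mm above the table, 4 mm above the terminals of seated cells.
- keeper_pivot (a point): Axis of the keeper bar's pivot post, 118 mm from the nest's origin along its +x, 115 mm above the table (the bar's upper face). The post's head reaches 125 mm. The catch post with its upright lip, 122 mm high, stands at the nest's other end, 112 mm from its origin.
- keeper_knob (a point): Centre of the round black knob on top of the bar, 150 mm from the pivot axis, 133 mm above the table: 26 mm in diameter, 20 mm high (from 123 to 143 mm above the table) on a 12 mm stem. The x axis points along the bar towards the pivot.
- meter: Hand multimeter lying beyond the cradle, 160 x 85 x 40 mm, to be left alone. Origin at the centre of its underside.
- solvent_bottle: White bottle, 64 mm in diameter, 170 mm tall, standing far left, to be left alone. Origin at the centre of its underside.
- wrench: Open-ended wrench, 160 mm long, lying at the right, to be left alone.
- screwdriver: Screwdriver, 190 mm long, lying beyond the nest, to be left alone.
- tape_roll: Cardboard-coloured tape roll, 100 mm across, 25 mm high, lying at the left beyond the tray, to be left alone.

How it is judged (in metres and radians):
On the way, in this order (a step that is already met when the one before it is completed fails the run):
1. the cell from the cradle stands released on the mat, terminal up (x of cell_c_mid in the frame of mat_top between -0.065 and 0.065 m and y of cell_c_mid in the frame of mat_top between -0.08 and 0.08 m and z of cell_c_mid in the frame of mat_top below 0.046 m and angle between cell_c_mid's own z axis and vertical below 0.1 rad and contact force between the fingers and cell_c below 0.05 N), for 0.2 s.
2. all three thick cells sit released, terminal up, on the bottom of the three bores while the keeper bar is still swung out (((horizontal distance between cell_a_mid and bore0 below 0.006 m and z of cell_a_mid in the frame of bore0 below 0.003 m) or (horizontal distance between cell_a_mid and bore1 below 0.006 m and z of cell_a_mid in the frame of bore1 below 0.003 m) or (horizontal distance between cell_a_mid and bore2 below 0.006 m and z of cell_a_mid in the frame of bore2 below 0.003 m)) and angle between each of cell_a_mid, cell_b_mid, cell_c_mid's own z axis and vertical below 0.1 rad and contact force between the fingers and cell_a below 0.05 N and ((horizontal distance between cell_b_mid and bore0 below 0.006 m and z of cell_b_mid in the frame of bore0 below 0.003 m) or (horizontal distance between cell_b_mid and bore1 below 0.006 m and z of cell_b_mid in the frame of bore1 below 0.003 m) or (horizontal distance between cell_b_mid and bore2 below 0.006 m and z of cell_b_mid in the frame of bore2 below 0.003 m)) and contact force between the fingers and cell_b below 0.05 N and ((horizontal distance between cell_c_mid and bore0 below 0.006 m and z of cell_c_mid in the frame of bore0 below 0.003 m) or (horizontal distance between cell_c_mid and bore1 below 0.006 m and z of cell_c_mid in the frame of bore1 below 0.003 m) or (horizontal distance between cell_c_mid and bore2 below 0.006 m and z of cell_c_mid in the frame of bore2 below 0.003 m)) and contact force between the fingers and cell_c below 0.05 N and value of joint keeper above 0.9 rad), for 0.2 s.
At the end, for the whole second after the job is handed in: The three thick cells stand released and at rest, terminal up (within 0.1 rad), one in each bore (within 6 mm of its axis) and on its bottom (at most 3 mm high); the keeper bar lies over them within 0.1 rad of its stop; the slim cell stands in the tray within 25 mm of where it was (((horizontal distance between cell_a_mid and bore0 below 0.006 m and z of cell_a_mid in the frame of bore0 below 0.003 m) or (horizontal distance between cell_a_mid and bore1 below 0.006 m and z of cell_a_mid in the frame of bore1 below 0.003 m) or (horizontal distance between cell_a_mid and bore2 below 0.006 m and z of cell_a_mid in the frame of bore2 below 0.003 m)) and angle between each of cell_a_mid, cell_b_mid, cell_c_mid, slim_cell_mid's own z axis and vertical below 0.1 rad and contact force between the fingers and cell_a below 0.05 N and ((horizontal distance between cell_b_mid and bore0 below 0.006 m and z of cell_b_mid in the frame of bore0 below 0.003 m) or (horizontal distance between cell_b_mid and bore1 below 0.006 m and z of cell_b_mid in the frame of bore1 below 0.003 m) or (horizontal distance between cell_b_mid and bore2 below 0.006 m and z of cell_b_mid in the frame of bore2 below 0.003 m)) and contact force between the fingers and cell_b below 0.05 N and ((horizontal distance between cell_c_mid and bore0 below 0.006 m and z of cell_c_mid in the frame of bore0 below 0.003 m) or (horizontal distance between cell_c_mid and bore1 below 0.006 m and z of cell_c_mid in the frame of bore1 below 0.003 m) or (horizontal distance between cell_c_mid and bore2 below 0.006 m and z of cell_c_mid in the frame of bore2 below 0.003 m)) and contact force between the fingers and cell_c below 0.05 N and linear speed of each of cell_a, cell_b, cell_c below 0.02 m/s and value of joint keeper below 0.1 rad and distance of slim_cell_mid from where it was at the start of the episode below 0.025 m); the robot touches nothing.
It fails at once if a thick cell falls freely (over or down) faster than 0.6 m/s, as from more than about 18 mm ((linear speed of cell_a above 0.6 m/s and contact force between each of the arm, the fingers and cell_a below 0.01 N) or (linear speed of cell_b above 0.6 m/s and contact force between each of the arm, the fingers and cell_b below 0.01 N) or (linear speed of cell_c above 0.6 m/s and contact force between each of the arm, the fingers and cell_c below 0.01 N)).
It fails at once if the slim cell is knocked over or moved more than 25 mm (angle between slim_cell_mid's own z axis and vertical above 0.5 rad or distance of slim_cell_mid from where it was at the start of the episode above 0.025 m).
It fails at once if the meter, bottle, wrench, screwdriver or tape roll is moved more than 30 mm (distance of any of meter, solvent_bottle, wrench, screwdriver, tape_roll from where it was at the start of the episode above 0.03 m).
It also fails if it takes over 72 s, if anything falls off the work surface, if the arm or the gripper's body presses on something with over 40 N, if the wrist force passes 120 N, or if a joint passes its speed limit or range.

### The arm

A 6-joint arm with a two-finger parallel gripper is mounted at the origin on the work surface. World frame = base frame: x ahead of the robot, y to its left, z up, the work surface at z = 0. Lengths are in m, angles in degrees, forces in N, time in s.
With the tool pointing down it reaches from about 0.3 to 0.825 m from the base axis. Payload 5.4 kg.
Tool frame: the origin (TCP) lies between the finger pads; the fingertips stand env.finger_overhang ahead of it and the grasp point (between the pads) lies 11 mm behind it (env.finger_overhang is the distance from the TCP to the fingertips, in m); z points along the fingers, y is the direction in which the jaws open and shut (so a half turn about z gives the same grasp; the last joint's range is limited). The gripper opens to 92 mm and grips with 3 to 60 N. Pads are 20 mm wide; open, the fingers measure 128 mm over their backs; the gripper's body (75 mm by 189 mm) begins 69 mm behind the grasp point.
Start: joints at [-83.142, 9.076, 91.501, -0, 79.423, -12.038], TCP at [0.186, -0.544, 0.223] pointing down, gripper open.
Joint ranges: [-166.64, 166.64], [-54.1, 131.32], [10.49, 154.53], [-73.88, 253.88], [9.74, 151.15], [-171.62, 171.62]. Speed limits (degrees/s): [147.25, 147.25, 180, 180, 180, 180].

### API

Orientations are given as a 3x3 rotation matrix whose columns are the frame's x, y, z axes.
In Python, from rig import status, vision, env gives the robot as it stands.
- The arm moves only by the tool play_rows, never from a script. Its argument "increments" is a list that holds one entry, the list of rows, each a list of 6 numbers: the shift along the tool's x, y, z in m, then the turn, a rotation vector about the tool's x, y, z in rad. A call has 1 to 5 rows; each row shifts and turns the commanded pose from where the row before left it, along the tool's axes as they then stand; what a row does not reach is not made up. A row lasts 1/10 s, in which the tool goes at most 50 mm and 8.59 degrees, less where a joint would pass 70% of its speed; a pose out of reach is approached as far as the arm can. A call with a gripper value outside its range is refused whole. "hand" is the closure, from -1 (fully open) to 1 (shut), set as the call begins (left out, the last holds). The fingers move at their own pace and stop on an object; "newtons" is the grip in N (left out, the last holds). Time passes only in rows, so rows that do not move let the fingers close. It gives the time, the measured TCP pose, the force and the opening at its end, in the units of the state.
- status.read_state(): the state, without advancing time (a new reading comes with each control period).
- vision.capture(name): name is "scene" or "top"; returns (picture, depth): 400x640x3 uint8, blue, green, red; 400x640 float32, m along the optical axis (not along the pixel's ray), 0 where there is no reading.
- vision.calibration(name): a dict with "fx", "fy", "cx", "cy" (pixels), "k1" (the pictures are not rectified: a ray, as slopes to the right and down, at radius r is drawn at 1 + k1 r^2 times it, then the intrinsics apply), "world_from_camera" (4x4, takes a point from camera to world coordinates). Camera axes: x right, y down, z forward; pixel columns grow to the right and rows downward; lengths in m; the calibration is good to about 2 mm. A picture is of the moment at which its call begins. calibration takes no time and is no camera call.
- env.hand_in(): hands the job in, once; it reports no verdict.
Trained networks look in the newest picture that a camera, given by its name, has taken for a name from the list of things; names that differ only in an ending like _2 or _b are one class to them, and where a whole thing is asked for, a point or a joint stands for the part that bears it (a point fixed in the world has none). Each returns a list of dicts, best first, with "score" (0 to 1); they miss things now and then, are a little off and sometimes report something else, mostly with a low value. They report only what shows in the picture. A call takes as long as a camera call.
- vision.cut_out(name, camera): "mask" (400x640 bool, what is visible of it) and "pixel" ([column, row] in pixels, amid what is visible of it).
The state is a dict: "clock": time; "joints": joint angles; "joint_vel": joint speeds; "joint_efforts": joint torques, N m; "tcp_pos": TCP position; "ee_rot": TCP orientation; "contact_force": force on the tool from outside, world axes, zero at the start; "torque": the same for the moment, N m; "width": finger opening in m.
Only numpy, scipy, OpenCV 4.12 (cv2) and the standard library are available. Lean on these libraries where they do the work, as an engineer would, in place of code of your own. Each camera call takes 0.05 s, during which the arm holds its last target. There are 200 camera calls.

## Working session

There is one attempt and no reset: what is moved stays moved. The work goes in short steps, Python scripts to look and compute and a tool call to move; the robot and the scene stay as the last step left them, time stands still between calls to the robot, and variables do not carry over. Pictures are saved under pics/ and viewed, about 8 in all and at most 12, crops included, and the job is handed in when it is done.

Besides the shell and the picture viewer there is one more tool, called after "Emit:" as name(argument=value, ...), one argument or row to a line, values as JSON. play_rows: Moves the arm, as the interface text tells. Its arguments: {"type":"object","properties":{"increments":{"type":"array"},"hand":{"type":"number"},"newtons":{"type":"number"}},"required":["increments"]}

```bash
ls; mkdir -p pics; python3 - <<'E'
from rig import status, vision, env
import cv2
print(status.read_state(), env.finger_overhang)
for n in ("scene","top"):
    p,d=vision.capture(n); cv2.imwrite(f"pics/{n}0.png",p)
    c=vision.calibration(n); print(n,{k:(v if k!="world_from_camera" else [[round(float(x),4) for x in r] for r in v]) for k,v in c.items()})
E
```

```text
pics
{'clock': 0.0, 'joints': array([-8.31436568e+01,  9.11312033e+00,  9.15716459e+01,  6.42890333e-04,
        7.94223265e+01, -1.20391281e+01]), 'joint_vel': array([ 0.11456257, -0.0023412 , -0.01303838, -0.05664746, -0.09056911,
        0.05872553]), 'joint_efforts': array([-2.85833856e-03, -3.85566330e+01, -3.22114706e+01,  6.99300296e-02,
        3.77991039e-02, -1.35817868e-04]), 'tcp_pos': array([ 0.18610662, -0.54340788,  0.22161891]), 'ee_rot': array([[ 9.46111671e-01,  3.23840486e-01, -2.12185345e-04],
       [ 3.23840308e-01, -9.46109933e-01,  1.85707086e-03],
       [ 4.00644067e-04, -1.82571058e-03, -9.99998253e-01]]), 'contact_force': array([-1.28465626, -0.96668397, -0.37619077]), 'torque': array([-0.04393367, -0.01277965,  0.04620861]), 'width': 0.09202672995623987} 0.008
scene {'fx': 364.32744359453943, 'fy': 364.32744359453943, 'cx': 326.1613109537735, 'cy': 195.85061094767437, 'k1': 0.0031825572342796533, 'world_from_camera': [[-0.8063, 0.4639, -0.367, 0.8989], [0.5916, 0.6346, -0.4973, 0.4892], [0.0022, -0.6181, -0.7861, 0.8826], [0.0, 0.0, 0.0, 1.0]]}
top {'fx': 386.85359303103195, 'fy': 386.85359303103195, 'cx': 321.80082979729156, 'cy': 190.394215071632, 'k1': -0.06798006745044873, 'world_from_camera': [[0.0296, -0.9821, 0.1861, 0.3297], [-0.9994, -0.0261, 0.0213, -0.007], [-0.016, -0.1867, -0.9823, 1.3582], [0.0, 0.0, 0.0, 1.0]]}
```

View pics/scene0.png

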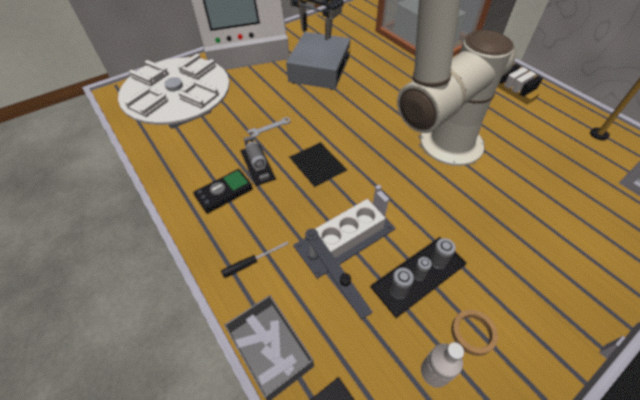

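View pics/top0.png

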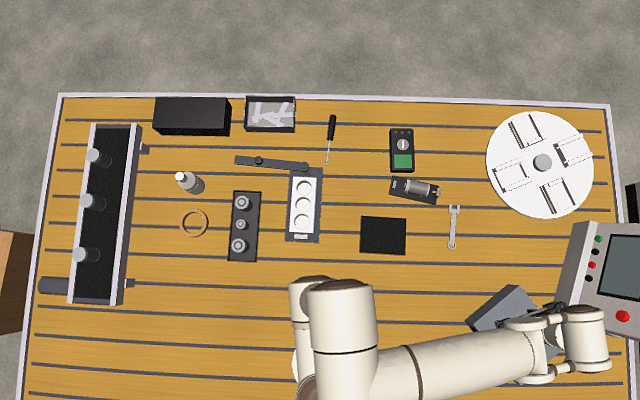

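The pictures show, in top view, the tray at (244,226) with thick cells at (241,203) and (239,245) and the slim one between them. The nest is at (303,205), the knob at (258,160), the mat at (383,235), and the cradle with its cell at (414,190).

```bash
cat > h.py <<'E'
from rig import status, vision, env
import numpy as np, cv2
def rays(n,uv):
    c=vision.calibration(n); uv=np.asarray(uv,float).reshape(-1,2)
    d=(uv-[c["cx"],c["cy"]])/[c["fx"],c["fy"]]; s=d.copy()
    for _ in range(5): s=d/(1+c["k1"]*(s**2).sum(1,keepdims=True))
    M=np.array(c["world_from_camera"]); return M[:3,3],np.c_[s,np.ones(len(s))]@M[:3,:3].T
def at_z(n,uv,z):
    o,r=rays(n,uv); return o+r*((z-o[2])/r[:,2])[:,None]
def cloud(n,d):
    v,u=np.mgrid[:400,:640]; o,r=rays(n,np.c_[u.ravel(),v.ravel()])
    return (o+r*d.reshape(-1,1)).reshape(400,640,3)
def proj(n,P):
    c=vision.calibration(n); M=np.array(c["world_from_camera"]); q=(np.atleast_2d(P)-M[:3,3])@M[:3,:3]
    s=q[:,:2]/q[:,2:]; s=s*(1+c["k1"]*(s**2).sum(1,keepdims=True)); return s*[c["fx"],c["fy"]]+[c["cx"],c["cy"]]
def st():
    s=status.read_state(); print("t",round(s["clock"],2),"tcp",s["tcp_pos"].round(4),"F",s["contact_force"].round(1),"w",round(s["width"],4),"\n",s["ee_rot"].round(4).tolist(),"j",s["joints"].round(1)); return s
E
python3 - <<'E'
from h import *
np.set_printoptions(precision=4,suppress=True)
for n in ("top","scene"):
    p,d=vision.capture(n); W=cloud(n,d); np.savez(f"{n}0.npz",p=p,d=d)
    print(n)
    for k in ("cell_a_mid","slim_cell_mid","tray","cradle_axis","mat_top","nest","keeper","keeper_knob","solvent_bottle"):
        try:
            for r in vision.cut_out(k,n)[:4]:
                m=r["mask"]&(d>0); P=W[m]
                if not len(P): continue
                t=P[:,2]>np.percentile(P[:,2],90)-.006
                rc=cv2.minAreaRect((P[:,:2]*1000).astype(np.float32))
                print(k,round(r["score"],2),np.round(r["pixel"]),m.sum(),"zmax",P[:,2].max().round(3),"z90",np.percentile(P[:,2],90).round(4),"top c",P[t].mean(0),"rect",np.round(rc[0],1),np.round(rc[1],1),round(rc[2],1))
        except Exception as e: print(k,e)
E
```

```text
top
cell_a_mid 0.67 [270. 163.] 651 zmax 0.149 z90 0.1248 top c [0.6513 0.175  0.1292] rect [653.5 191.6] [248.8  31.6] 84.8
cell_a_mid 0.58 [242. 202.] 178 zmax 0.092 z90 0.0875 top c [0.5224 0.2871 0.0856] rect [522.6 286.5] [41.2 39.3] 22.7
tray 0.6 [247. 228.] 1557 zmax 0.088 z90 0.0151 top c [0.447  0.291  0.0208] rect [451.8 292.9] [108.9 252.7] 89.0
cradle_axis 0.89 [411. 195.] 579 zmax 0.067 z90 0.0284 top c [ 0.5909 -0.3238  0.0426] rect [ 595.7 -304.6] [173.3  69.9] 79.0
mat_top 0.65 [378. 235.] 1728 zmax 0.013 z90 0.0055 top c [ 0.4328 -0.1934  0.0028] rect [ 433.2 -192.9] [162.9 134.6] 89.7
mat_top 0.45 [412. 194.] 679 zmax 0.068 z90 0.0424 top c [ 0.5809 -0.3537  0.0532] rect [ 597.1 -308.7] [183.   74.9] 78.7
mat_top 0.28 [273. 161.] 741 zmax 0.149 z90 0.1233 top c [0.6515 0.1754 0.1257] rect [674.  206.7] [283.7  69.2] 84.7
nest 0.88 [300. 197.] 3181 zmax 0.149 z90 0.116 top c [0.6449 0.1849 0.118 ] rect [554.3 171.8] [293.9 302. ] 88.1
keeper_knob 0.77 [270. 162.] 707 zmax 0.149 z90 0.1238 top c [0.6512 0.1746 0.1268] rect [672.2 206.6] [283.1  65.8] 84.7
solvent_bott
[... 1113 characters left out ...]
.] 1431 zmax 0.011 z90 0.0069 top c [ 0.4304 -0.1902  0.0048] rect [ 428.4 -195.9] [166.3 136.1] 88.0
nest 0.87 [346. 241.] 5073 zmax 0.148 z90 0.118 top c [0.6475 0.1975 0.1198] rect [499.1 153.2] [375.2 303.4] 4.2
keeper 0.79 [342. 276.] 1305 zmax 0.148 z90 0.1283 top c [0.653  0.1933 0.1378] rect [632.6 192.8] [248.3  67.8] 85.1
keeper_knob 0.92 [341. 274.] 1371 zmax 0.148 z90 0.1281 top c [0.6523 0.19   0.1374] rect [630.2 159.1] [317.  68.] 85.5
keeper_knob 0.27 [441. 252.] 497 zmax 0.093 z90 0.0885 top c [0.3798 0.2912 0.0871] rect [378.6 289.9] [46.7 43.5] 17.1
solvent_bottle 0.61 [439. 367.] 1489 zmax 0.174 z90 0.1707 top c [0.5897 0.4763 0.171 ] rect [561.2 476.3] [ 72.1 119.3] 85.9
```

```bash
python3 - <<'E'
from h import *
np.set_printoptions(precision=4,suppress=True)
def rect(P): r=cv2.minAreaRect((P[:,:2]*1000).astype(np.float32)); return np.round(r[0],1),np.round(r[1],1),round(r[2],2)
for n in ("top","scene"):
    z=np.load(f"{n}0.npz"); p,d=z["p"],z["d"]; W=cloud(n,d); X,Y,Z=W[...,0],W[...,1],W[...,2]
    print(n)
    def box(x0,x1,y0,y1,z0,z1): return (X>x0)&(X<x1)&(Y>y0)&(Y<y1)&(Z>z0)&(Z<z1)&(d>0)
    for nm,x,h in (("A",.523,.084),("S",.451,.074),("B",.379,.084)):
        m=box(x-.035,x+.035,.255,.325,h-.006,h+.01); P=W[m]
        (c,r)=cv2.minEnclosingCircle((P[:,:2]*1000).astype(np.float32)); print(nm,m.sum(),P.mean(0),np.round(c,1),round(r,1))
    m=box(.38,.62,.03,.19,.053,.068)&(p.mean(2)>140); print("nest",m.sum(),W[m].mean(0),rect(W[m]))
    # bores: pixels enclosed in the white block
    mm=m.astype(np.uint8)*255; cs,hi=cv2.findContours(mm,cv2.RETR_CCOMP,cv2.CHAIN_APPROX_NONE)
    for c,hh in zip(cs,hi[0]):
        if hh[3]>=0 and len(c)>20:
            q=at_z(n,c[:,0],.06); cc=np.array(cv2.fitEllipse((q[:,:2]*1000).astype(np.float32))[0]); print(" bore",cc.round(1),cv2.minEnclosingCircle((q[:,:2]*1000).astype(np.float32))[1])
    m=box(.55,.75,.03,.4,.110,.15); print("bar",m.sum(),rect(W[m]))
    m=box(.55,.75,.15,.4,.137,.155); print("knob",m.sum(),W[m].mean(0),rect(W[m]))
    m=box(.58,.70,.05,.15,.121,.136); print("pivot",m.sum(),W[m].mean(0),rect(W[m]))
    m=box(.5,.7,-.45,-.2,.0595,.08); P=W[m]; print("cellC",m.sum(),P.mean(0),rect(P))
    m=box(.5,.7,-.45,-.2,.035,.08)&(p.mean(2)>60); P=W[m]; print("cellC wide",m.sum(),P.mean(0),rect(P))
    m=box(.5,.7,-.45,-.2,.005,.018)&(p.mean(2)<70); print("base",m.sum(),rect(W[m]))
    m=box(.34,.53,-.30,-.09,-.01,.012)&(p.mean(2)<45); print("mat",m.sum(),rect(W[m]))
a=np.load("top0.npz")["p"][85:285,215:475]; b=np.load("scene0.npz")["p"][120:330,190:490]
cv2.imwrite("pics/c1.png",cv2.resize(a,None,fx=3,fy=3,interpolation=cv2.INTER_CUBIC)); cv2.imwrite("pics/c2.png",cv2.resize(b,None,fx=2.6,fy=2.6,interpolation=cv2.INTER_CUBIC))
E
```

```text
top
A 132 [0.5244 0.2883 0.0847] [524.  287.6] 23.0
S 71 [0.4518 0.2892 0.0744] [451.4 290.1] 16.2
B 154 [0.3797 0.2897 0.0844] [379.9 290.5] 23.0
nest 776 [0.5235 0.0863 0.0598] (array([525.9,  86.2]), array([ 80.3, 188.4]), 88.43)
 bore [468.9  87.4] 28.383302688598633
 bore [526.5  85.7] 28.98773956298828
 bore [584.4  84. ] 28.850446701049805
bar 663 (array([653.2, 191.4]), array([249.1,  32.7]), 85.41)
knob 50 [0.6567 0.2323 0.1423] (array([657.1, 232. ]), array([23.4, 23.2]), 47.58)
pivot 25 [0.6433 0.084  0.1242] (array([645.8, 108.4]), array([81.2, 22.9]), 83.75)
cellC 269 [ 0.5946 -0.3078  0.0667] (array([ 591.3, -322.5]), array([120.3,  41.4]), 77.06)
cellC wide 411 [ 0.6034 -0.3042  0.0602] (array([ 621. , -293.4]), array([196.4,  96.8]), 43.51)
base 507 (array([ 605.8, -321.6]), array([229.3,  96.4]), 78.26)
mat 1606 (array([ 434.8, -195. ]), array([156.7, 126.5]), 87.66)
scene
A 293 [0.5238 0.2897 0.0865] [521.7 288.7] 23.1
S 136 [0.4517 0.2905 0.0763] [449.3 291. ] 17.5
B 252 [0.3803 0.292  0.0868] [378.  290.7] 24.0
nest 1061 [0.5172 0.0856 0.0618] (array([519.9,  83.7]), array([ 82.8, 184.4]), 88.64)
 bore [524.6  84.5] 27.13683319091797
 bore [466.7  86.4] 27.022296905517578
bar 1395 (array([651.4, 190.2]), array([251.6,  32. ]), 85.15)
knob 112 [0.6551 0.2311 0.1441] (array([654.9, 230. ]), array([23.8, 24.9]), 11.16)
pivot 81 [0.6422 0.0815 0.1238] (array([642.1,  80.7]), array([31.1, 29.5]), 32.16)
cellC 281 [ 0.5936 -0.3064  0.0675] (array([ 589.6, -323. ]), array([123.6,  41.7]), 78.27)
cellC wide 539 [ 0.6147 -0.2963  0.0561] (array([ 620.4, -292.8]), array([192.3,  99.4]), 40.43)
base 429 (array([ 615.6, -293.3]), array([189.8, 114. ]), 72.78)
mat 1181 (array([ 430.5, -193. ]), array([152.3, 122.3]), 87.39)
```

View pics/c1.png

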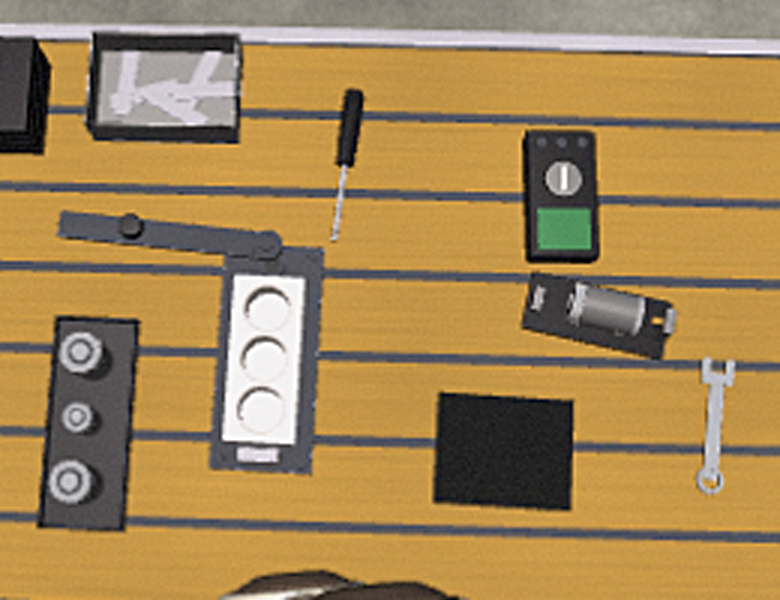

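```bash
python3 - <<'E'
from h import *
from scipy.optimize import least_squares
np.set_printoptions(precision=4,suppress=True)
for n in ("top","scene"):
    z=np.load(f"{n}0.npz"); p,d=z["p"],z["d"]; W=cloud(n,d).reshape(-1,3); X,Y,Z=W.T
    m=(abs(X-.6)<.1)&(abs(Y+.31)<.12)&(Z>.05)&(Z<.075); P=W[m]
    q=np.array([.595,np.radians(12),.046])
    for _ in range(6):
        a=q[1]; t=np.array([np.sin(a),np.cos(a)]); s=(P[:,:2]-[q[0],-.305])@t; k=P[abs(s)<.034]
        f=lambda q:np.hypot((k[:,0]-q[0])*np.cos(q[1])-(k[:,1]+.305)*np.sin(q[1]),k[:,2]-q[2])-.023
        q=least_squares(f,q,loss="soft_l1",f_scale=.002).x
    t=np.array([np.sin(q[1]),np.cos(q[1])]); s=(P[:,:2]-[q[0],-.305])@t; h,e=np.histogram(s,np.arange(-.1,.1,.004)); print(n,q,np.degrees(q[1]),f(q).std()); print(list(zip(e[h>0].round(3),h[h>0])))
    m=(abs(X-.7)<.15)&(abs(Y+.27)<.11)&(Z>.028)&(Z<.05)&(X>.63); r=cv2.minAreaRect((W[m][:,:2]*1000).astype(np.float32)); print("meter",r)
E
```

```text
top [0.5968 0.2011 0.0468] 11.520848731305023 0.0022599050134960506Traceback (most recent call last):
  File "<stdin>", line 12, in <module>
IndexError: boolean index did not match indexed array along axis 0; size of axis is 50 but size of corresponding boolean axis is 49
```

Emit:
play_rows(
  increments=[
    [[0,0,-0.02,0,0,0.0],[0,0,-0.02,0,0,-0.1]],
  ],
  hand=-1,
  newtons=50,
)

```text
clock: 1.3
tcp_pos: [0.1861, -0.5435, 0.2624]
ee_rot: [[0.908, 0.418, -0.0], [0.418, -0.908, 0.002], [0.001, -0.002, -1.0]]
contact_force: [-0.9, -0.6, 0.2]
width: 0.0917
```

```bash
python3 - <<'E'
from h import *
from scipy.optimize import least_squares
np.set_printoptions(precision=4,suppress=True)
for n in ("top","scene"):
    z=np.load(f"{n}0.npz"); p,d=z["p"],z["d"]; W=cloud(n,d).reshape(-1,3); X,Y,Z=W.T
    m=(abs(X-.6)<.1)&(abs(Y+.31)<.12)&(Z>.05)&(Z<.075); P=W[m]
    q=np.array([.595,np.radians(12),.046])
    for _ in range(6):
        a=q[1]; t=np.array([np.sin(a),np.cos(a)]); s=(P[:,:2]-[q[0],-.305])@t; k=P[abs(s)<.034]
        f=lambda q:np.hypot((k[:,0]-q[0])*np.cos(q[1])-(k[:,1]+.305)*np.sin(q[1]),k[:,2]-q[2])-.023
        q=least_squares(f,q,loss="soft_l1",f_scale=.002).x
    t=np.array([np.sin(q[1]),np.cos(q[1])]); s=(P[:,:2]-[q[0],-.305])@t; h,e=np.histogram(s,np.arange(-.1,.1,.004)); print(n,q,np.degrees(q[1]),f(q).std()); print([(float(a.round(3)),int(b)) for a,b in zip(e,h) if b])
    m=(abs(X-.7)<.15)&(abs(Y+.27)<.11)&(Z>.028)&(Z<.05)&(X>.63); r=cv2.minAreaRect((W[m][:,:2]*1000).astype(np.float32)); print("meter",r)
E
```

```text
top [0.5968 0.2011 0.0468] 11.520848731305023 0.0022599050134960506
[(-0.084, 1), (-0.08, 7), (-0.076, 14), (-0.072, 15), (-0.064, 1), (-0.06, 1), (-0.04, 13), (-0.036, 16), (-0.032, 15), (-0.028, 15), (-0.024, 15), (-0.02, 15), (-0.016, 16), (-0.012, 15), (-0.008, 16), (-0.004, 14), (0.0, 16), (0.004, 14), (0.008, 14), (0.012, 15), (0.016, 16), (0.02, 17), (0.024, 14), (0.028, 17), (0.032, 14), (0.036, 16), (0.04, 14), (0.044, 1)]
meter ((738.4765014648438, -259.1455078125), (160.9871063232422, 85.04369354248047), 0.9751450419425964)
scene [0.5926 0.1969 0.049 ] 11.28133231769049 0.001235683097094138
[(-0.084, 1), (-0.08, 3), (-0.076, 13), (-0.072, 21), (-0.068, 9), (-0.064, 1), (-0.044, 1), (-0.04, 11), (-0.036, 12), (-0.032, 9), (-0.028, 13), (-0.024, 15), (-0.02, 11), (-0.016, 10), (-0.012, 12), (-0.008, 17), (-0.004, 10), (0.0, 17), (0.004, 10), (0.008, 16), (0.012, 10), (0.016, 14), (0.02, 14), (0.024, 15), (0.028, 11), (0.032, 18), (0.036, 45), (0.04, 21), (0.044, 3)]
meter ((735.09814453125, -259.9383544921875), (159.21475219726562, 88.67280578613281), 1.000022292137146)
```

Emit:
play_rows(
  increments=[
    [[0,0,0,0,0,-0.1344],[0,0,0,0,0,-0.1344],[0,0,0,0,0,-0.1344],[0,0,0,0,0,-0.1344],[0,0,0,0,0,-0.1344]],
  ],
  hand=-0.52,
)

```text
clock: 1.8
tcp_pos: [0.1862, -0.544, 0.2626]
ee_rot: [[0.447, 0.894, 0.0], [0.894, -0.447, 0.0], [0.0, -0.0, -1.0]]
contact_force: [0.8, -0.0, -0.6]
width: 0.07
```

Emit:
play_rows(
  increments=[
    [[0,0,0,0,0,-0.1344],[0,0,0,0,0,-0.1344],[0.0335,0.0294,0,0,0,0],[0.0335,0.0294,0,0,0,0],[0.0335,0.0294,0,0,0,0]],
  ],
)

```text
clock: 2.3
tcp_pos: [0.2935, -0.4622, 0.2626]
ee_rot: [[0.2, 0.98, 0.0], [0.98, -0.2, -0.0], [-0.0, 0.0, -1.0]]
contact_force: [0.5, -0.8, 0.5]
width: 0.0698
```

Emit:
play_rows(
  increments=[
    [[0.0335,0.0294,0,0,0,0],[0.0335,0.0294,0,0,0,0],[0.0335,0.0294,0,0,0,0],[0.0335,0.0294,0,0,0,0],[0.0335,0.0294,0,0,0,0]],
  ],
)

```text
clock: 2.8
tcp_pos: [0.4713, -0.3268, 0.2628]
ee_rot: [[0.199, 0.98, 0.0], [0.98, -0.199, -0.0], [-0.0, 0.0, -1.0]]
contact_force: [0.7, -1.2, -0.0]
width: 0.0702
```

Emit:
play_rows(
  increments=[
    [[0.0335,0.0294,0,0,0,0],[0.0335,0.0294,0,0,0,0],[0.0335,0.0294,0,0,0,0],[0.0335,0.0294,0,0,0,0],[0,0,0,0,-0.1164,0]],
  ],
)

```text
clock: 3.3
tcp_pos: [0.6143, -0.2191, 0.2616]
ee_rot: [[0.197, 0.98, -0.023], [0.973, -0.198, -0.115], [-0.117, 0.0, -0.993]]
contact_force: [-0.5, -0.1, -0.2]
width: 0.0699
```

Emit:
play_rows(
  increments=[
    [[0,0,0,0,-0.1164,0],[0,0,0,0,-0.1164,0],[0,0,0,0,-0.1164,0],[0,0,0,0,-0.1164,0],[0,0,0,0,-0.1164,0]],
  ],
)

```text
clock: 3.8
tcp_pos: [0.6124, -0.2198, 0.2635]
ee_rot: [[0.152, 0.98, -0.127], [0.748, -0.198, -0.634], [-0.646, 0.002, -0.763]]
contact_force: [-0.9, 0.1, 0.1]
width: 0.0696
```

```bash
cat >> h.py <<'E'
def to(target,rot=None):
    s=st(); R=s["ee_rot"]; print("shift in tool axes",(R.T@(np.asarray(target)-s["tcp_pos"])).round(4))
    if rot is not None:
        from scipy.spatial.transform import Rotation as Q
        print("turn in tool axes",Q.from_matrix(R.T@rot).as_rotvec().round(4))
def look(n,name,P=None,half=None,f=3):
    p,d=vision.capture(n)
    if P is not None:
        u,v=proj(n,P)[0].astype(int); y0,x0=max(v-half,0),max(u-half,0); p=p[y0:v+half,x0:u+half]; print("crop origin",x0,y0,"scale",f)
        p=cv2.resize(p,None,fx=f,fy=f,interpolation=cv2.INTER_CUBIC)
    cv2.imwrite(f"pics/{name}.png",p); return d
E
python3 - <<'E'
from h import *
a=np.radians(11.4); al=np.radians(40); t=np.array([np.sin(a),np.cos(a),0]); Z=np.array([0,0,1])
zt=-np.sin(al)*t-np.cos(al)*Z; y=np.array([np.cos(a),-np.sin(a),0]); R=np.c_[np.cross(y,zt),y,zt]
G=np.array([.595,-.305,.046])+.01*t
to(G-.11*zt,R); to(G+.011*zt)
look("scene","s1",G,75,4)
E
```

```text
t 3.8 tcp [ 0.6124 -0.2198  0.2635] F [-0.9  0.1  0.1] w 0.0696 
 [[0.1523, 0.9802, -0.1266], [0.7476, -0.1981, -0.634], [-0.6465, 0.0019, -0.7629]] j [-12.4  21.8  80.1 -41.   80.3   7. ]
shift in tool axes [ 0.0814 -0.0005  0.1056]
turn in tool axes [ 0.0012  0.0048 -0.0015]
t 3.8 tcp [ 0.6124 -0.2198  0.2635] F [-0.9  0.1  0.1] w 0.0696 
 [[0.1523, 0.9802, -0.1266], [0.7476, -0.1981, -0.634], [-0.6465, 0.0019, -0.7629]] j [-12.4  21.8  80.1 -41.   80.3   7. ]
shift in tool axes [ 0.082  -0.0006  0.2266]
crop origin 181 82 scale 4
```

View pics/s1.png

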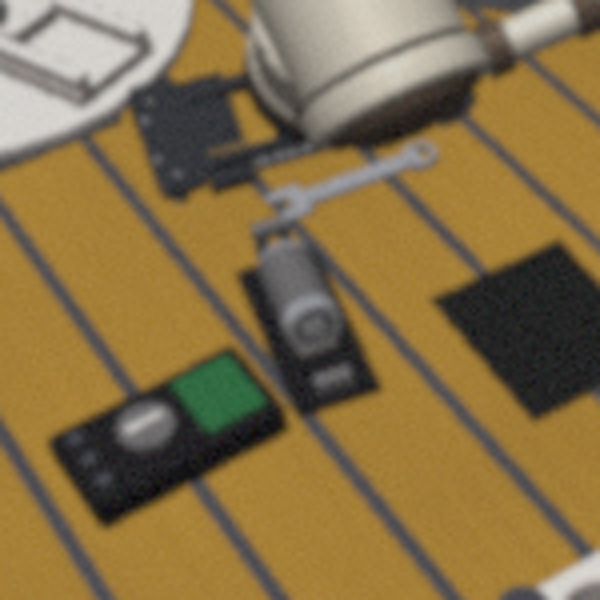

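Emit:
play_rows(
  increments=[
    [[0.0273,0,0.0352,0,0,0],[0.0273,0,0.0352,0,0,0],[0.0273,0,0.0352,0,0,0],[0,0,0.025,0,0,0],[0,0,0.025,0,0,0]],
  ],
)

```text
clock: 4.35
tcp_pos: [0.6037, -0.2569, 0.0886]
ee_rot: [[0.151, 0.98, -0.129], [0.752, -0.199, -0.628], [-0.641, -0.002, -0.767]]
contact_force: [0.5, -0.2, 0.4]
width: 0.0696
```

Emit:
play_rows(
  increments=[
    [[0,0,0.02,0,0,0],[0,0,0.02,0,0,0],[0,0,0.01,0,0,0],[0,0,0.01,0,0,0]],
  ],
)

```text
clock: 4.75
tcp_pos: [0.5967, -0.2952, 0.0446]
ee_rot: [[0.153, 0.98, -0.128], [0.751, -0.2, -0.629], [-0.642, 0.0, -0.766]]
contact_force: [0.7, 0.5, 0.2]
width: 0.0696
```

```bash
python3 - <<'E'
from h import *
to([.5956,-.302,.0376])
look("top","t1",[.6,-.28,.06],60,5)
E
```

```text
t 4.75 tcp [ 0.5967 -0.2952  0.0446] F [0.7 0.5 0.2] w 0.0696 
 [[0.1533, 0.9798, -0.1281], [0.751, -0.1998, -0.6294], [-0.6423, 0.0003, -0.7665]] j [-19.4  35.8  87.5 -47.1  60.3  17.8]
shift in tool axes [-0.0008  0.0002  0.0098]
crop origin 349 125 scale 5
```

View pics/t1.png

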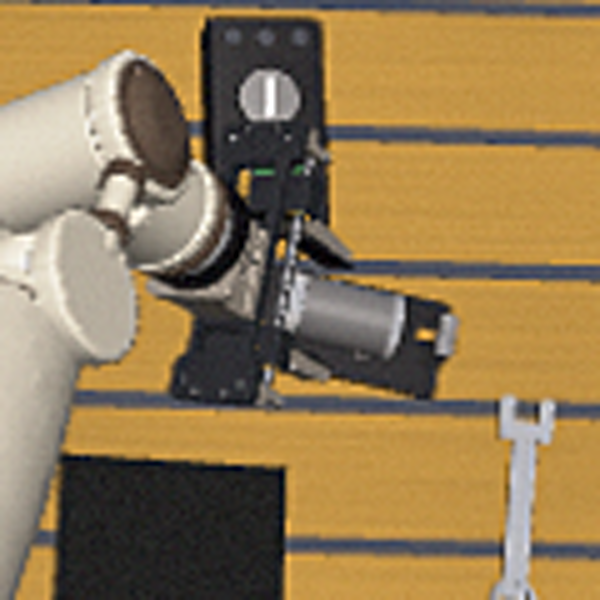

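The fingers straddle the cell, at crop (330,245) and (305,365). I'll advance the last 10 mm and close.

Emit:
play_rows(
  increments=[
    [[0,0,0.005,0,0,0],[0,0,0.005,0,0,0]],
  ],
)

```text
clock: 5.0
tcp_pos: [0.5963, -0.3009, 0.0378]
ee_rot: [[0.153, 0.98, -0.126], [0.75, -0.198, -0.63], [-0.643, 0.002, -0.766]]
contact_force: [-0.8, 0.1, 0.0]
width: 0.0699
```

Emit:
play_rows(
  increments=[
    [[0,0,0,0,0,0],[0,0,0,0,0,0],[0,0,0,0,0,0],[0,0,0,0,0,0],[0,0,0,0,0,0]],
  ],
  hand=1,
  newtons=50,
)

```text
clock: 5.5
tcp_pos: [0.5963, -0.3008, 0.0377]
ee_rot: [[0.153, 0.98, -0.126], [0.75, -0.198, -0.631], [-0.643, 0.001, -0.766]]
contact_force: [1.4, 0.7, 1.4]
width: 0.0451
```

Emit:
play_rows(
  increments=[
    [[-0.0064,0,-0.0077,0,0,0],[-0.0129,0,-0.0153,0,0,0],[-0.0193,0,-0.023,0,0,0],[-0.0193,0,-0.023,0,0,0],[-0.0257,0,-0.0306,0,0,0]],
  ],
)

```text
clock: 6.0
tcp_pos: [0.5936, -0.2999, 0.166]
ee_rot: [[0.15, 0.98, -0.132], [0.752, -0.2, -0.628], [-0.641, -0.005, -0.767]]
contact_force: [-0.1, -0.9, -3.0]
width: 0.0451
```

Emit:
play_rows(
  increments=[
    [[-0.0193,0,-0.023,0,0,0],[-0.0129,0,-0.0153,0,0,0],[0,0,0,0,0.05,0],[0,0,0,0,0.1,0],[0,0,0,0,0.1,0]],
  ],
)

```text
clock: 6.5
tcp_pos: [0.595, -0.2995, 0.2161]
ee_rot: [[0.177, 0.98, -0.087], [0.886, -0.198, -0.42], [-0.429, -0.002, -0.903]]
contact_force: [-0.6, 0.1, -2.3]
width: 0.0452
```

Emit:
play_rows(
  increments=[
    [[0,0,0,0,0.1,0],[0,0,0,0,0.1,0],[0,0,0,0,0.1,0],[0,0,0,0,0.1,0],[0,0,0,0,0.1,0]],
  ],
)

```text
clock: 7.0
tcp_pos: [0.5949, -0.3005, 0.2168]
ee_rot: [[0.198, 0.98, 0.01], [0.979, -0.198, 0.055], [0.056, -0.001, -0.998]]
contact_force: [-0.2, 0.7, -2.8]
width: 0.0454
```

Emit:
play_rows(
  increments=[
    [[0,0,0,0,0.1,0],[0,0,0,0,0.1,0],[0,0,0,0,0.1,0],[0,0,0,0,0.1,0],[0,0,0,0,0.1,0]],
  ],
)

```text
clock: 7.5
tcp_pos: [0.5948, -0.3011, 0.2168]
ee_rot: [[0.169, 0.98, 0.104], [0.833, -0.199, 0.517], [0.527, -0.001, -0.85]]
contact_force: [0.4, 0.2, -3.0]
width: 0.0453
```

Emit:
play_rows(
  increments=[
    [[0,0,0,0,0.1,0],[0,0,0,0,0.1,0],[0,0,0,0,0.1,0],[0,0,0,0,0.0208,0],[0,0,0,0,0,0]],
  ],
)

```text
clock: 8.0
tcp_pos: [0.5948, -0.3011, 0.2154]
ee_rot: [[0.13, 0.98, 0.151], [0.63, -0.199, 0.751], [0.766, -0.003, -0.643]]
contact_force: [0.6, 0.2, -3.1]
width: 0.0449
```

```bash
python3 - <<'E'
from h import *
s=st(); P=s["tcp_pos"]
look("scene","s2",P,60,5)
E
```

```text
t 8.0 tcp [ 0.5948 -0.3011  0.2154] F [ 0.6  0.2 -3.1] w 0.0449 
 [[0.1303, 0.9799, 0.151], [0.6296, -0.1995, 0.7509], [0.7659, -0.0028, -0.6429]] j [-53.4  42.9  60.2  37.5 110.8 -39.1]
crop origin 186 54 scale 5
```

View pics/s2.png

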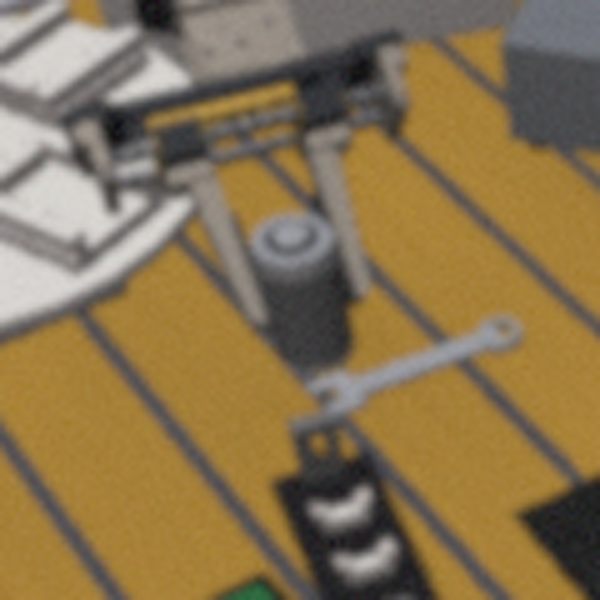

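Emit:
play_rows(
  increments=[
    [[0.0044,-0.0148,0.0052,0,0,0],[0.0087,-0.0296,0.0105,0,0,0],[0.0087,-0.0296,0.0105,0,0,0],[0.0087,-0.0296,0.0105,0,0,0],[0.0087,-0.0296,0.0105,0,0,0]],
  ],
)

```text
clock: 8.55
tcp_pos: [0.4766, -0.213, 0.2179]
ee_rot: [[0.126, 0.98, 0.152], [0.634, -0.197, 0.748], [0.763, 0.002, -0.646]]
contact_force: [0.2, -1.5, -3.5]
width: 0.0452
```

Emit:
play_rows(
  increments=[
    [[0.0087,-0.0296,0.0105,0,0,0],[0.0044,-0.0148,0.0052,0,0,0],[-0.0115,0,0.0096,0,0,0],[-0.023,0,0.0193,0,0,0],[-0.023,0,0.0193,0,0,0]],
  ],
)

```text
clock: 9.05
tcp_pos: [0.4388, -0.1863, 0.1411]
ee_rot: [[0.126, 0.98, 0.153], [0.634, -0.198, 0.747], [0.763, 0.003, -0.647]]
contact_force: [0.8, 0.4, -3.3]
width: 0.045
```

Emit:
play_rows(
  increments=[
    [[-0.023,0,0.0193,0,0,0],[-0.0153,0,0.0129,0,0,0],[-0.0077,0,0.0064,0,0,0],[0,0,0,0,0,0]],
  ],
)

```text
clock: 9.45
tcp_pos: [0.4378, -0.1851, 0.0807]
ee_rot: [[0.128, 0.98, 0.151], [0.63, -0.198, 0.751], [0.766, -0.001, -0.643]]
contact_force: [-0.6, 0.1, -2.7]
width: 0.0451
```

```bash
python3 - <<'E'
from h import *
to([.4367,-.1857,.045])
from scipy.spatial.transform import Rotation as Q
for n in ("top","scene"):
    p,d=vision.capture(n); W=cloud(n,d).reshape(-1,3)
    g=np.array([.435,-.194]); m=(np.hypot(*(W[:,:2]-g).T)<.06)&(W[:,2]>.075)&(W[:,2]<.12)
    P=W[m]; hh,e=np.histogram(P[:,2],np.arange(.07,.12,.002)); print(n,[(round(float(a),3),int(b)) for a,b in zip(e,hh)])
look("scene","s3",[.435,-.194,.05],50,6)
E
```

```text
t 9.45 tcp [ 0.4378 -0.1851  0.0807] F [-0.6  0.1 -2.7] w 0.0451 
 [[0.1281, 0.9802, 0.1512], [0.6299, -0.1981, 0.751], [0.7661, -0.001, -0.6428]] j [-59.2  28.   99.9  31.   93.1 -57.9]
shift in tool axes [-0.0279 -0.001   0.0223]
top [(0.07, 0), (0.072, 0), (0.074, 0), (0.076, 0), (0.078, 0), (0.08, 1), (0.082, 4), (0.084, 7), (0.086, 10), (0.088, 5), (0.09, 6), (0.092, 8), (0.094, 12), (0.096, 8), (0.098, 11), (0.1, 7), (0.102, 11), (0.104, 11), (0.106, 7), (0.108, 13), (0.11, 11), (0.112, 22), (0.114, 52), (0.116, 57)]
scene [(0.07, 0), (0.072, 0), (0.074, 4), (0.076, 6), (0.078, 6), (0.08, 7), (0.082, 8), (0.084, 8), (0.086, 16), (0.088, 9), (0.09, 16), (0.092, 19), (0.094, 16), (0.096, 13), (0.098, 17), (0.1, 12), (0.102, 18), (0.104, 21), (0.106, 19), (0.108, 15), (0.11, 17), (0.112, 21), (0.114, 19), (0.116, 21)]
crop origin 266 103 scale 6
```

View pics/s3.png

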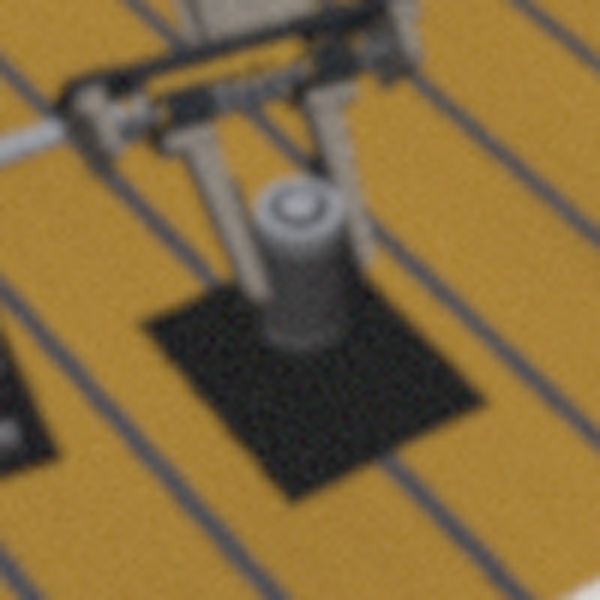

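The cell is upright over the mat, with its base near crop (300,335) and about 35 mm to go.

Emit:
play_rows(
  increments=[
    [[-0.0092,0,0.0077,0,0,0],[-0.0077,0,0.0064,0,0,0],[-0.0038,0,0.0032,0,0,0],[-0.0023,0,0.0019,0,0,0],[0,0,0,0,0,0]],
  ],
)

```text
clock: 10.1
tcp_pos: [0.4375, -0.1853, 0.0514]
ee_rot: [[0.128, 0.98, 0.152], [0.629, -0.199, 0.751], [0.766, -0.001, -0.642]]
contact_force: [-0.5, 0.7, -2.8]
width: 0.0453
```

Emit:
play_rows(
  increments=[
    [[-0.0008,0,0.0006,0,0,0],[-0.0008,0,0.0006,0,0,0],[-0.0008,0,0.0006,0,0,0],[0,0,0,0,0,0]],
  ],
)

```text
clock: 10.5
tcp_pos: [0.4377, -0.1858, 0.0488]
ee_rot: [[0.128, 0.98, 0.152], [0.63, -0.199, 0.751], [0.766, 0.0, -0.643]]
contact_force: [0.7, 0.3, -2.2]
width: 0.0455
```

Emit:
play_rows(
  increments=[
    [[-0.0008,0,0.0006,0,0,0],[-0.0008,0,0.0006,0,0,0],[0,0,0,0,0,0]],
  ],
)

```text
clock: 10.8
tcp_pos: [0.4376, -0.1858, 0.0467]
ee_rot: [[0.128, 0.98, 0.152], [0.63, -0.199, 0.751], [0.766, -0.0, -0.643]]
contact_force: [-0.0, -0.4, -2.7]
width: 0.0447
```

Emit:
play_rows(
  increments=[
    [[-0.0008,0,0.0006,0,0,0],[0,0,0,0,0,0]],
  ],
)

```text
clock: 11.0
tcp_pos: [0.4377, -0.1859, 0.0459]
ee_rot: [[0.128, 0.98, 0.152], [0.63, -0.199, 0.751], [0.766, 0.0, -0.643]]
contact_force: [-0.9, -0.3, -2.9]
width: 0.0451
```

Emit:
play_rows(
  increments=[
    [[-0.0008,0,0.0006,0,0,0],[0,0,0,0,0,0]],
  ],
)

```text
clock: 11.2
tcp_pos: [0.4377, -0.1859, 0.0459]
ee_rot: [[0.127, 0.98, 0.152], [0.629, -0.198, 0.752], [0.767, 0.0, -0.642]]
contact_force: [-1.5, 0.5, 5.6]
width: 0.0453
```

Contact with the mat. Now I'll release and retract along the fingers.

Emit:
play_rows(
  increments=[
    [[0,0,0,0,0,0],[0,0,0,0,0,0],[0,0,0,0,0,0],[0,0,0,0,0,0]],
  ],
  hand=-0.6,
)

```text
clock: 11.6
tcp_pos: [0.4377, -0.1859, 0.0447]
ee_rot: [[0.128, 0.98, 0.152], [0.63, -0.199, 0.751], [0.766, -0.0, -0.643]]
contact_force: [-0.5, -0.4, 0.9]
width: 0.0735
```

Emit:
play_rows(
  increments=[
    [[0,0,-0.01,0,0,0],[0,0,-0.02,0,0,0],[0,0,-0.03,0,0,0],[0,0,-0.04,0,0,0],[0,0,-0.04,0,0,0]],
  ],
)

```text
clock: 12.1
tcp_pos: [0.4158, -0.2922, 0.1361]
ee_rot: [[0.128, 0.98, 0.152], [0.63, -0.199, 0.751], [0.766, -0.0, -0.643]]
contact_force: [-0.1, 0.0, 0.1]
width: 0.0735
```

```bash
cat >> h.py <<'E'
def cellat(x,y,top,half=.04):
    out=[]
    for n in ("top","scene"):
        p,d=vision.capture(n); W=cloud(n,d); m=(np.hypot(W[...,0]-x,W[...,1]-y)<half)&(abs(W[...,2]-top-.002)<.009)&(d>0); P=W[m]
        if len(P)<10: print(n,"few",len(P)); continue
        c,r=cv2.minEnclosingCircle((P[:,:2]*1000).astype(np.float32)); print(n,len(P),"mean",P.mean(0).round(4),"circ",np.round(c,1),round(r,1)); out.append(P.mean(0)[:2])
    return out
E
python3 - <<'E'
from h import *
st(); cellat(.437,-.194,.082)
E
```

```text
t 12.1 tcp [ 0.4158 -0.2922  0.1361] F [-0.1  0.   0.1] w 0.0735 
 [[0.128, 0.98, 0.1521], [0.6301, -0.1988, 0.7507], [0.7659, -0.0003, -0.6429]] j [-65.9  31.1  87.5  27.3 103.9 -58.2]
top 155 mean [ 0.436  -0.1934  0.0822] circ [ 436.3 -193.7] 23.1
scene 145 mean [ 0.4354 -0.1918  0.0842] circ [ 433.3 -194.2] 23.4
```

Emit:
play_rows(
  increments=[
    [[0,0,0,0,-0.1091,0],[0,0,0,0,-0.1091,0],[0,0,0,0,-0.1091,0],[0,0,0,0,-0.1091,0],[0,0,0,0,-0.1091,0]],
  ],
)

```text
clock: 12.7
tcp_pos: [0.4161, -0.2908, 0.1348]
ee_rot: [[0.189, 0.98, 0.063], [0.929, -0.199, 0.311], [0.317, 0.0, -0.948]]
contact_force: [0.3, 0.6, -0.6]
width: 0.0734
```

Emit:
play_rows(
  increments=[
    [[0,0,0,0,-0.1091,0],[0,0,0,0,-0.1091,0],[0,0,0,0,-0.1091,0],[0,0,-0.01,0,0,0.14],[0,0,-0.01,0,0,0.14]],
  ],
)

```text
clock: 13.2
tcp_pos: [0.4159, -0.289, 0.1542]
ee_rot: [[0.465, 0.885, -0.001], [0.885, -0.465, 0.001], [0.0, -0.002, -1.0]]
contact_force: [-0.4, -0.4, 0.6]
width: 0.0734
```

Emit:
play_rows(
  increments=[
    [[0,0,0,0,0,0.14],[0,0,0,0,0,0.14],[0,0,0,0,0,0.14],[0,0,0,0,0,0.14],[0,0,0,0,0,0.14]],
  ],
)

```text
clock: 13.7
tcp_pos: [0.4159, -0.2902, 0.1541]
ee_rot: [[0.927, 0.376, -0.001], [0.376, -0.927, 0.001], [-0.001, -0.001, -1.0]]
contact_force: [0.3, -1.2, 0.1]
width: 0.0739
```

Emit:
play_rows(
  increments=[
    [[0,0,0,0,0,0.14],[0,0,0,0,0,0.14],[0,0,0,0,0,0.14],[0,0,0,0,0,0]],
  ],
)

```text
clock: 14.1
tcp_pos: [0.4159, -0.2903, 0.1542]
ee_rot: [[1.0, -0.029, -0.001], [-0.029, -1.0, 0.001], [-0.001, -0.001, -1.0]]
contact_force: [0.3, -0.6, 0.3]
width: 0.0736
```

```bash
cat >> h.py <<'E'
def Rd(yaw=-1.7):
    a=np.radians(yaw); x=np.array([np.cos(a),np.sin(a),0]); return np.c_[x,np.array([np.sin(a),-np.cos(a),0]),[0,0,-1]]
E
python3 - <<'E'
from h import *
to([.436,-.1942,.156],Rd())
E
```

```text
t 14.1 tcp [ 0.4159 -0.2903  0.1542] F [ 0.3 -0.6  0.3] w 0.0736 
 [[0.9996, -0.0294, -0.0009], [-0.0294, -0.9996, 0.0007], [-0.0009, -0.0007, -1.0]] j [-48.6   2.7 106.4  -0.   71.   43.1]
shift in tool axes [ 0.0172 -0.0967 -0.0018]
turn in tool axes [-0.0007  0.0009  0.0002]
```

Emit:
play_rows(
  increments=[
    [[0.0057,-0.0322,0,0,0,0],[0.0057,-0.0322,0,0,0,0],[0.0057,-0.0322,0,0,0,0],[0,0,0.015,0,0,0],[0,0,0.02,0,0,0]],
  ],
)

```text
clock: 14.6
tcp_pos: [0.437, -0.1942, 0.1201]
ee_rot: [[1.0, -0.023, 0.002], [-0.023, -1.0, -0.002], [0.002, 0.002, -1.0]]
contact_force: [-1.2, -0.1, -0.4]
width: 0.0738
```

Emit:
play_rows(
  increments=[
    [[0,0,0.02,0,0,0],[0,0,0.02,0,0,0],[0,0,0.015,0,0,0],[0,0,0.01,0,0,0],[0,0,0,0,0,0]],
  ],
)

```text
clock: 15.1
tcp_pos: [0.4351, -0.194, 0.0533]
ee_rot: [[1.0, -0.027, -0.003], [-0.027, -1.0, 0.002], [-0.003, -0.002, -1.0]]
contact_force: [-1.3, -0.9, 0.6]
width: 0.0734
```

Emit:
play_rows(
  increments=[
    [[0,0,0,0,0,0],[0,0,0,0,0,0],[0,0,0,0,0,0],[0,0,0,0,0,0],[0,0,0,0,0,0]],
  ],
  hand=1,
  newtons=40,
)

```text
clock: 15.6
tcp_pos: [0.4367, -0.1952, 0.0554]
ee_rot: [[1.0, -0.029, 0.001], [-0.029, -1.0, -0.001], [0.001, 0.001, -1.0]]
contact_force: [0.5, 1.7, 3.8]
width: 0.045
```

Emit:
play_rows(
  increments=[
    [[0,0,-0.01,0,0,0],[0,0,-0.02,0,0,0],[0,0,-0.03,0,0,0],[0,0,-0.04,0,0,0],[0,0,-0.04,0,0,0]],
  ],
)

```text
clock: 16.1
tcp_pos: [0.4353, -0.1943, 0.1958]
ee_rot: [[1.0, -0.029, -0.002], [-0.029, -1.0, 0.001], [-0.002, -0.001, -1.0]]
contact_force: [1.3, -0.8, -3.1]
width: 0.0455
```

```bash
python3 - <<'E'
from h import *
to([.5844,.084,.195],Rd())
E
```

```text
t 16.1 tcp [ 0.4353 -0.1943  0.1958] F [ 1.3 -0.8 -3.1] w 0.0455 
 [[0.9996, -0.0294, -0.0017], [-0.0294, -0.9996, 0.0007], [-0.0017, -0.0007, -1.0]] j [-38.6  -4.4 108.5  -0.   76.   53.1]
shift in tool axes [ 0.1408 -0.2826  0.0008]
turn in tool axes [-0.0007  0.0017  0.0003]
```

Emit:
play_rows(
  increments=[
    [[0.0088,-0.0177,0,0,0,0],[0.0176,-0.0353,0,0,0,0],[0.0176,-0.0353,0,0,0,0],[0.0176,-0.0353,0,0,0,0],[0.0176,-0.0353,0,0,0,0]],
  ],
)

```text
clock: 16.6
tcp_pos: [0.5201, -0.0369, 0.1947]
ee_rot: [[1.0, -0.03, -0.001], [-0.03, -1.0, -0.0], [-0.001, 0.0, -1.0]]
contact_force: [0.9, -1.0, -2.2]
width: 0.0455
```

Emit:
play_rows(
  increments=[
    [[0.0176,-0.0353,0,0,0,0],[0.0176,-0.0353,0,0,0,0],[0.0176,-0.0353,0,0,0,0],[0.0088,-0.0176,0,0,0,0],[0,0,0,0,0,0]],
  ],
)

```text
clock: 17.1
tcp_pos: [0.5853, 0.0855, 0.1943]
ee_rot: [[1.0, -0.026, -0.001], [-0.026, -1.0, 0.0], [-0.001, -0.0, -1.0]]
contact_force: [0.5, -0.7, -3.3]
width: 0.0456
```

Emit:
play_rows(
  increments=[
    [[0,0,0.015,0,0,0],[0,0,0.02,0,0,0],[0,0,0.02,0,0,0],[0,0,0.015,0,0,0],[0,0,0,0,0,0]],
  ],
)

```text
clock: 17.6
tcp_pos: [0.5825, 0.0823, 0.1212]
ee_rot: [[1.0, -0.031, -0.007], [-0.031, -1.0, -0.0], [-0.007, 0.0, -1.0]]
contact_force: [-0.8, -0.1, -2.9]
width: 0.0454
```

```bash
python3 - <<'E'
from h import *
to([.5844,.084,.120],Rd())
look("scene","s4",[.55,.084,.07],60,6)
E
```

```text
t 17.6 tcp [0.5825 0.0823 0.1212] F [-0.8 -0.1 -2.9] w 0.0454 
 [[0.9995, -0.0307, -0.0067], [-0.0307, -0.9995, -0.0002], [-0.0067, 0.0004, -1.0]] j [-3.7 16.8 94.4 -0.  69.2 88.1]
shift in tool axes [ 0.0018 -0.0017  0.0012]
turn in tool axes [ 0.0004  0.0067 -0.001 ]
crop origin 281 167 scale 6
```

View pics/s4.png

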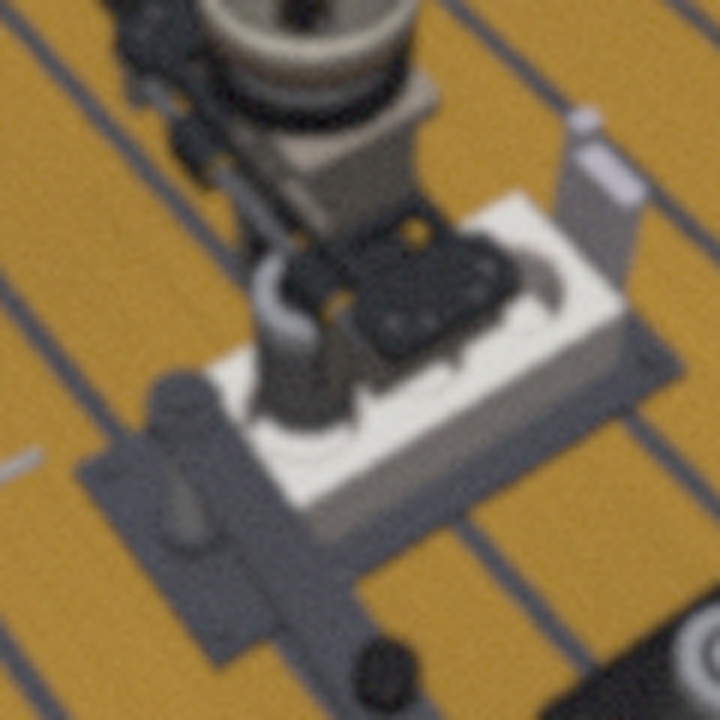

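Emit:
play_rows(
  increments=[
    [[0,0,0,0,0,0],[0,0,0,0,0,0],[0,0,0,0,0,0]],
  ],
)

```text
clock: 17.95
tcp_pos: [0.586, 0.0831, 0.1258]
ee_rot: [[1.0, -0.029, 0.002], [-0.029, -1.0, -0.001], [0.002, 0.001, -1.0]]
contact_force: [-1.1, -0.1, -3.0]
width: 0.0451
```

```bash
python3 - <<'E'
from h import *
to([.5844,.084,.120],Rd())
# rim points of the visible grip-held cell top, both cameras
for n in ("top","scene"):
    p,d=vision.capture(n); W=cloud(n,d); m=(np.hypot(W[...,0]-.5844,W[...,1]-.084)<.03)&(W[...,2]>.135)&(W[...,2]<.153)&(d>0); P=W[m]; print(n,len(P),P.mean(0) if len(P) else "", np.hypot(*(P[:,:2]-[.5844,.084]).T).max() if len(P) else "")
E
```

```text
t 17.95 tcp [0.586  0.0831 0.1258] F [-1.1 -0.1 -3. ] w 0.0451 
 [[0.9996, -0.0294, 0.0019], [-0.0294, -0.9996, -0.0006], [0.0019, 0.0005, -1.0]] j [-3.6 16.6 94.1 -0.  69.2 88.1]
shift in tool axes [-0.0016 -0.0009  0.0058]
turn in tool axes [ 0.0005 -0.0019  0.0003]
top 26 [0.56742154 0.08510935 0.14718458] 0.02275000725590192
scene 74 [0.59800368 0.08720908 0.14520165] 0.029370886193752693
```

Emit:
play_rows(
  increments=[
    [[-0.0015,-0.0009,0.003,0,0,0],[0,0,0.004,0,0,0],[0,0,0.003,0,0,0],[0,0,0,0,0,0],[0,0,0,0,0,0]],
  ],
)

```text
clock: 18.55
tcp_pos: [0.5837, 0.0841, 0.1145]
ee_rot: [[1.0, -0.029, -0.0], [-0.029, -1.0, -0.0], [-0.0, 0.0, -1.0]]
contact_force: [-0.2, -0.9, -2.9]
width: 0.0454
```

Emit:
play_rows(
  increments=[
    [[0,0,0.003,0,0,0],[0,0,0.003,0,0,0],[0,0,0,0,0,0]],
  ],
)

```text
clock: 18.85
tcp_pos: [0.5833, 0.0841, 0.108]
ee_rot: [[1.0, -0.029, -0.001], [-0.029, -1.0, -0.0], [-0.001, 0.0, -1.0]]
contact_force: [0.2, 0.1, -2.9]
width: 0.0457
```

Emit:
play_rows(
  increments=[
    [[0,0,0.004,0,0,0],[0,0,0.004,0,0,0],[0,0,0.004,0,0,0],[0,0,0,0,0,0]],
  ],
)

```text
clock: 19.25
tcp_pos: [0.5831, 0.0841, 0.0957]
ee_rot: [[1.0, -0.029, -0.002], [-0.029, -1.0, -0.0], [-0.002, 0.0, -1.0]]
contact_force: [-0.4, 0.7, -2.5]
width: 0.0452
```

Emit:
play_rows(
  increments=[
    [[0,0,0.005,0,0,0],[0,0,0.005,0,0,0],[0,0,0.004,0,0,0],[0,0,0,0,0,0]],
  ],
)

```text
clock: 19.65
tcp_pos: [0.5831, 0.0841, 0.0817]
ee_rot: [[1.0, -0.029, -0.002], [-0.029, -1.0, -0.0], [-0.002, 0.0, -1.0]]
contact_force: [0.6, -0.8, -3.6]
width: 0.045
```

Emit:
play_rows(
  increments=[
    [[0,0,0.003,0,0,0],[0,0,0.002,0,0,0],[0,0,0,0,0,0]],
  ],
)

```text
clock: 19.95
tcp_pos: [0.5836, 0.0841, 0.0773]
ee_rot: [[1.0, -0.029, -0.001], [-0.029, -1.0, -0.0], [-0.001, 0.0, -1.0]]
contact_force: [0.2, 0.4, -3.5]
width: 0.0454
```

Emit:
play_rows(
  increments=[
    [[0,0,0.0015,0,0,0],[0,0,0.001,0,0,0],[0,0,0,0,0,0]],
  ],
)

```text
clock: 20.25
tcp_pos: [0.5837, 0.0841, 0.075]
ee_rot: [[1.0, -0.029, -0.0], [-0.029, -1.0, -0.0], [-0.0, 0.0, -1.0]]
contact_force: [-0.4, 0.9, -3.1]
width: 0.0457
```

Emit:
play_rows(
  increments=[
    [[0,0,0.001,0,0,0],[0,0,0,0,0,0]],
  ],
)

```text
clock: 20.45
tcp_pos: [0.5838, 0.0841, 0.0741]
ee_rot: [[1.0, -0.029, -0.0], [-0.029, -1.0, -0.0], [-0.0, 0.0, -1.0]]
contact_force: [0.3, -0.8, -2.5]
width: 0.0453
```

Emit:
play_rows(
  increments=[
    [[0,0,0.001,0,0,0],[0,0,0,0,0,0]],
  ],
)

```text
clock: 20.65
tcp_pos: [0.584, 0.0841, 0.0735]
ee_rot: [[1.0, -0.029, 0.0], [-0.029, -1.0, -0.0], [0.0, 0.0, -1.0]]
contact_force: [-0.1, 0.8, -0.4]
width: 0.0454
```

Touchdown at the expected seated height. Now I'll release, rise, and go for cell A.

Emit:
play_rows(
  increments=[
    [[0,0,0,0,0,0],[0,0,0,0,0,0],[0,0,0,0,0,0],[0,0,0,0,0,0]],
  ],
  hand=-0.6,
)

```text
clock: 21.05
tcp_pos: [0.584, 0.0841, 0.0734]
ee_rot: [[1.0, -0.029, 0.0], [-0.029, -1.0, -0.0], [0.0, 0.0, -1.0]]
contact_force: [-0.0, -0.1, 0.9]
width: 0.0732
```

Emit:
play_rows(
  increments=[
    [[0,0,-0.01,0,0,0],[0,0,-0.02,0,0,0],[0,0,-0.03,0,0,0],[0,0,-0.035,0,0,0],[0,0,-0.03,0,0,0]],
  ],
)

```text
clock: 21.55
tcp_pos: [0.5842, 0.0841, 0.2009]
ee_rot: [[1.0, -0.029, 0.002], [-0.029, -1.0, -0.0], [0.002, 0.0, -1.0]]
contact_force: [1.0, 0.6, -0.4]
width: 0.0734
```

```bash
python3 - <<'E'
from h import *
to([.524,.288,.195],Rd())
E
```

```text
t 21.55 tcp [0.5842 0.0841 0.2009] F [ 1.   0.6 -0.4] w 0.0734 
 [[0.9996, -0.0294, 0.0018], [-0.0294, -0.9996, -0.0005], [0.0018, 0.0004, -1.0]] j [-3.5 12.2 90.5 -0.  77.3 88.2]
shift in tool axes [-0.0661 -0.202   0.0057]
turn in tool axes [ 0.0004 -0.0018  0.0003]
```

Emit:
play_rows(
  increments=[
    [[-0.0055,-0.0168,0,0,0,0],[-0.011,-0.0337,0,0,0,0],[-0.011,-0.0337,0,0,0,0],[-0.011,-0.0337,0,0,0,0],[-0.011,-0.0337,0,0,0,0]],
  ],
)

```text
clock: 22.05
tcp_pos: [0.5373, 0.2389, 0.1974]
ee_rot: [[1.0, -0.029, -0.001], [-0.029, -1.0, -0.0], [-0.001, 0.0, -1.0]]
contact_force: [0.5, 0.4, -0.3]
width: 0.0736
```

Emit:
play_rows(
  increments=[
    [[-0.011,-0.0337,0,0,0,0],[-0.0056,-0.0168,0,0,0,0],[0,0,0.02,0,0,0],[0,0,0.02,0,0,0],[0,0,0,0,0,0]],
  ],
)

```text
clock: 22.55
tcp_pos: [0.5205, 0.2881, 0.1542]
ee_rot: [[1.0, -0.028, -0.007], [-0.029, -1.0, -0.002], [-0.007, 0.003, -1.0]]
contact_force: [0.0, 0.1, -0.8]
width: 0.0735
```

```bash
python3 - <<'E'
from h import *
to([.524,.288,.0565],Rd()); print("C:"); cellat(.584,.084,.1)
print("A:"); cellat(.524,.288,.084,.03)
E
```

```text
t 22.55 tcp [0.5205 0.2881 0.1542] F [ 0.   0.1 -0.8] w 0.0735 
 [[0.9996, -0.0285, -0.0073], [-0.0285, -0.9996, -0.0025], [-0.0073, 0.0027, -1.0]] j [ 17.3  15.7  91.8  -0.   73.  109. ]
shift in tool axes [ 0.0042 -0.0003  0.0976]
turn in tool axes [0.0027 0.0073 0.0012]
C:
top 151 mean [0.5829 0.0853 0.1005] circ [583.6  85.8] 22.9
scene 238 mean [0.5825 0.0861 0.102 ] circ [581.3  84.3] 23.2
A:
top 49 mean [0.5161 0.2895 0.0842] circ [524.3 286.7] 22.7
scene 295 mean [0.5237 0.2897 0.0865] circ [522.1 288.3] 23.2
```

Emit:
play_rows(
  increments=[
    [[0,0,0,0,0,0],[0,0,0.02,0,0,0],[0,0,0.025,0,0,0],[0,0,0.02,0,0,0],[0,0,0.015,0,0,0]],
  ],
)

```text
clock: 23.25
tcp_pos: [0.5236, 0.2879, 0.0774]
ee_rot: [[1.0, -0.03, -0.0], [-0.03, -1.0, -0.0], [-0.0, 0.0, -1.0]]
contact_force: [0.5, 0.5, -0.5]
width: 0.0732
```

Emit:
play_rows(
  increments=[
    [[0,0,0.01,0,0,0],[0,0,0.005,0,0,0],[0,0,0,0,0,0],[0,0,0,0,0,0]],
  ],
)

```text
clock: 23.65
tcp_pos: [0.5244, 0.2883, 0.0641]
ee_rot: [[1.0, -0.029, 0.002], [-0.029, -1.0, 0.0], [0.002, -0.0, -1.0]]
contact_force: [-0.1, 0.3, 0.3]
width: 0.0735
```

```bash
python3 - <<'E'
from h import *
to([.524,.288,.0570],Rd())
E
```

```text
t 23.65 tcp [0.5244 0.2883 0.0641] F [-0.1  0.3  0.3] w 0.0735 
 [[0.9996, -0.0295, 0.0015], [-0.0295, -0.9996, 0.0001], [0.0015, -0.0001, -1.0]] j [ 17.3  22.   94.9  -0.   63.  108.9]
shift in tool axes [-0.0004  0.0003  0.0071]
turn in tool axes [-0.0001 -0.0015  0.0002]
```

Emit:
play_rows(
  increments=[
    [[0,0,0.004,0,0,0],[0,0,0.003,0,0,0],[0,0,0,0,0,0]],
  ],
)

```text
clock: 23.95
tcp_pos: [0.5234, 0.288, 0.0557]
ee_rot: [[1.0, -0.029, -0.001], [-0.029, -1.0, -0.001], [-0.001, 0.001, -1.0]]
contact_force: [-0.8, -0.7, 0.0]
width: 0.0738
```

Emit:
play_rows(
  increments=[
    [[0,0,0,0,0,0],[0,0,0,0,0,0],[0,0,0,0,0,0],[0,0,0,0,0,0],[0,0,0,0,0,0]],
  ],
  hand=1,
)

```text
clock: 24.45
tcp_pos: [0.5239, 0.2884, 0.0563]
ee_rot: [[1.0, -0.029, 0.001], [-0.029, -1.0, 0.0], [0.001, -0.0, -1.0]]
contact_force: [-0.4, 1.4, -0.7]
width: 0.0453
```

Emit:
play_rows(
  increments=[
    [[0,0,-0.01,0,0,0],[0,0,-0.02,0,0,0],[0,0,-0.03,0,0,0],[0,0,-0.04,0,0,0],[0,0,-0.04,0,0,0]],
  ],
)

```text
clock: 24.95
tcp_pos: [0.5226, 0.2875, 0.1968]
ee_rot: [[1.0, -0.029, -0.003], [-0.029, -1.0, -0.002], [-0.002, 0.002, -1.0]]
contact_force: [0.8, 0.3, -3.3]
width: 0.0455
```

```bash
python3 - <<'E'
from h import *
to([.5262,.0856,.197],Rd())
E
```

```text
t 24.95 tcp [0.5226 0.2875 0.1968] F [ 0.8  0.3 -3.3] w 0.0455 
 [[0.9996, -0.0294, -0.0025], [-0.0294, -0.9996, -0.0016], [-0.0025, 0.0017, -1.0]] j [ 17.2  13.5  89.4  -0.   77.3 108.9]
shift in tool axes [9.500e-03 2.017e-01 1.000e-04]
turn in tool axes [0.0017 0.0025 0.0002]
```

Emit:
play_rows(
  increments=[
    [[0.0008,0.0168,0,0,0,0],[0.0016,0.0336,0,0,0,0],[0.0016,0.0336,0,0,0,0],[0.0016,0.0336,0,0,0,0],[0.0016,0.0336,0,0,0,0]],
  ],
)

```text
clock: 25.45
tcp_pos: [0.5248, 0.1346, 0.1942]
ee_rot: [[1.0, -0.029, -0.003], [-0.029, -1.0, -0.001], [-0.003, 0.001, -1.0]]
contact_force: [0.9, 0.5, -2.9]
width: 0.0457
```

Emit:
play_rows(
  increments=[
    [[0.0016,0.0336,0,0,0,0],[0.0007,0.0168,0,0,0,0],[0,0,0.02,0,0,0],[0,0,0.03,0,0,0],[0,0,0.015,0,0,0]],
  ],
)

```text
clock: 25.95
tcp_pos: [0.5241, 0.0853, 0.127]
ee_rot: [[1.0, -0.03, -0.007], [-0.03, -1.0, -0.0], [-0.007, 0.001, -1.0]]
contact_force: [-1.2, 0.0, -3.7]
width: 0.0454
```

Emit:
play_rows(
  increments=[
    [[0,0,0,0,0,0],[0,0,0,0,0,0],[0,0,0,0,0,0],[0,0,0,0,0,0]],
  ],
)

```text
clock: 26.35
tcp_pos: [0.528, 0.0861, 0.1324]
ee_rot: [[1.0, -0.029, 0.002], [-0.029, -1.0, -0.001], [0.002, 0.001, -1.0]]
contact_force: [0.1, -0.4, -3.3]
width: 0.0454
```

```bash
python3 - <<'E'
from h import *
to([.5262,.0856,.116],Rd())
E
```

```text
t 26.35 tcp [0.528  0.0861 0.1324] F [ 0.1 -0.4 -3.3] w 0.0454 
 [[0.9996, -0.0293, 0.0021], [-0.0293, -0.9996, -0.0007], [0.0022, 0.0006, -1.0]] j [ -3.7   8.1 103.2  -0.   68.5  88. ]
shift in tool axes [-0.0019  0.0006  0.0164]
turn in tool axes [ 0.0006 -0.0022  0.0004]
```

Emit:
play_rows(
  increments=[
    [[-0.0014,0.0003,0.006,0,0,0],[0,0,0.006,0,0,0],[0,0,0.004,0,0,0],[0,0,0,0,0,0],[0,0,0,0,0,0]],
  ],
)

```text
clock: 26.85
tcp_pos: [0.5257, 0.086, 0.115]
ee_rot: [[1.0, -0.029, -0.0], [-0.029, -1.0, -0.0], [-0.0, 0.0, -1.0]]
contact_force: [0.3, -0.2, -2.7]
width: 0.0451
```

Emit:
play_rows(
  increments=[
    [[0,0,0.003,0,0,0],[0,0,0.003,0,0,0],[0,0,0.003,0,0,0],[0,0,0,0,0,0]],
  ],
)

```text
clock: 27.25
tcp_pos: [0.5254, 0.086, 0.1055]
ee_rot: [[1.0, -0.029, -0.001], [-0.029, -1.0, -0.0], [-0.001, 0.0, -1.0]]
contact_force: [0.8, 0.1, -3.0]
width: 0.0454
```

In the bore with no side force. Continuing down; the seat is expected at TCP z ≈ 0.0725.

Emit:
play_rows(
  increments=[
    [[0,0,0.004,0,0,0],[0,0,0.005,0,0,0],[0,0,0.005,0,0,0],[0,0,0.004,0,0,0],[0,0,0,0,0,0]],
  ],
)

```text
clock: 27.75
tcp_pos: [0.5251, 0.086, 0.0872]
ee_rot: [[1.0, -0.029, -0.002], [-0.029, -1.0, -0.0], [-0.002, 0.0, -1.0]]
contact_force: [-0.9, 0.0, -3.3]
width: 0.0454
```

Emit:
play_rows(
  increments=[
    [[0,0,0.004,0,0,0],[0,0,0.004,0,0,0],[0,0,0.003,0,0,0],[0,0,0,0,0,0]],
  ],
)

```text
clock: 28.15
tcp_pos: [0.5254, 0.086, 0.0766]
ee_rot: [[1.0, -0.029, -0.001], [-0.029, -1.0, -0.0], [-0.001, 0.0, -1.0]]
contact_force: [0.3, -0.6, -3.8]
width: 0.0453
```

Emit:
play_rows(
  increments=[
    [[0,0,0.001,0,0,0],[0,0,0.001,0,0,0],[0,0,0,0,0,0]],
  ],
)

```text
clock: 28.45
tcp_pos: [0.5258, 0.086, 0.0752]
ee_rot: [[1.0, -0.029, -0.0], [-0.029, -1.0, -0.0], [-0.0, 0.0, -1.0]]
contact_force: [-1.4, -0.6, -4.0]
width: 0.0453
```

Emit:
play_rows(
  increments=[
    [[0,0,0.001,0,0,0],[0,0,0.001,0,0,0],[0,0,0,0,0,0]],
  ],
)

```text
clock: 28.75
tcp_pos: [0.5257, 0.086, 0.073]
ee_rot: [[1.0, -0.029, -0.0], [-0.029, -1.0, -0.0], [-0.0, 0.0, -1.0]]
contact_force: [0.4, -0.3, -3.6]
width: 0.0454
```

Emit:
play_rows(
  increments=[
    [[0,0,0.001,0,0,0],[0,0,0,0,0,0]],
  ],
)

```text
clock: 28.95
tcp_pos: [0.526, 0.086, 0.0723]
ee_rot: [[1.0, -0.029, 0.0], [-0.029, -1.0, -0.0], [0.0, 0.0, -1.0]]
contact_force: [-0.4, -0.3, -2.5]
width: 0.0453
```

Emit:
play_rows(
  increments=[
    [[0,0,0.0008,0,0,0],[0,0,0,0,0,0]],
  ],
)

```text
clock: 29.15
tcp_pos: [0.5262, 0.086, 0.0723]
ee_rot: [[1.0, -0.029, 0.001], [-0.029, -1.0, -0.0], [0.001, 0.0, -1.0]]
contact_force: [-2.3, 0.8, 5.1]
width: 0.0455
```

Emit:
play_rows(
  increments=[
    [[0,0,0,0,0,0],[0,0,0,0,0,0],[0,0,0,0,0,0],[0,0,0,0,0,0]],
  ],
  hand=-0.6,
)

```text
clock: 29.55
tcp_pos: [0.5259, 0.0859, 0.0713]
ee_rot: [[1.0, -0.029, 0.0], [-0.029, -1.0, -0.0], [0.0, 0.0, -1.0]]
contact_force: [0.6, -0.1, -0.4]
width: 0.073
```

Emit:
play_rows(
  increments=[
    [[0,0,-0.01,0,0,0],[0,0,-0.02,0,0,0],[0,0,-0.03,0,0,0],[0,0,-0.035,0,0,0],[0,0,-0.03,0,0,0]],
  ],
)

```text
clock: 30.05
tcp_pos: [0.5262, 0.086, 0.199]
ee_rot: [[1.0, -0.029, 0.002], [-0.029, -1.0, -0.0], [0.002, 0.0, -1.0]]
contact_force: [0.7, -0.8, 0.3]
width: 0.0738
```

```bash
python3 - <<'E'
from h import *
to([.3798,.2905,.197],Rd())
E
```

```text
t 30.05 tcp [0.5262 0.086  0.199 ] F [ 0.7 -0.8  0.3] w 0.0738 
 [[0.9996, -0.0294, 0.0017], [-0.0294, -0.9996, -0.0004], [0.0017, 0.0004, -1.0]] j [-3.7  3.9 99.9 -0.  76.1 88. ]
shift in tool axes [-0.1523 -0.2001  0.0016]
turn in tool axes [ 0.0004 -0.0017  0.0002]
```

Emit:
play_rows(
  increments=[
    [[-0.0109,-0.0143,0,0,0,0],[-0.0218,-0.0286,0,0,0,0],[-0.0218,-0.0286,0,0,0,0],[-0.0218,-0.0286,0,0,0,0],[-0.0218,-0.0286,0,0,0,0]],
  ],
)

```text
clock: 30.55
tcp_pos: [0.4297, 0.2188, 0.1957]
ee_rot: [[1.0, -0.03, -0.001], [-0.03, -1.0, -0.0], [-0.001, 0.0, -1.0]]
contact_force: [0.6, 0.5, -0.2]
width: 0.0734
```

Emit:
play_rows(
  increments=[
    [[-0.0218,-0.0286,0,0,0,0],[-0.0218,-0.0286,0,0,0,0],[-0.0107,-0.0143,0,0,0,0],[0,0,0.02,0,0,0],[0,0,0.02,0,0,0]],
  ],
)

```text
clock: 31.05
tcp_pos: [0.3784, 0.2916, 0.1559]
ee_rot: [[1.0, -0.027, 0.001], [-0.027, -1.0, 0.0], [0.001, -0.0, -1.0]]
contact_force: [0.8, 0.5, -0.8]
width: 0.0737
```

Emit:
play_rows(
  increments=[
    [[0,0,0,0,0,0],[0,0,0,0,0,0],[0,0,0,0,0,0]],
  ],
)

```text
clock: 31.35
tcp_pos: [0.3799, 0.2909, 0.1573]
ee_rot: [[1.0, -0.03, 0.001], [-0.03, -1.0, 0.0], [0.001, -0.0, -1.0]]
contact_force: [0.5, 0.2, 1.1]
width: 0.0735
```

```bash
python3 - <<'E'
from h import *
to([.3798,.2905,.057],Rd()); print("bore1:"); cellat(.526,.086,.1,.03)
print("B:"); cellat(.38,.29,.084,.03); print("S:"); cellat(.451,.29,.074,.025)
E
```

```text
t 31.35 tcp [0.3799 0.2909 0.1573] F [0.5 0.2 1.1] w 0.0735 
 [[0.9996, -0.0295, 0.0013], [-0.0295, -0.9996, 0.0002], [0.0013, -0.0003, -1.0]] j [ 22.9  -2.  110.7  -0.   71.2 114.6]
shift in tool axes [-0.0002  0.0004  0.1003]
turn in tool axes [-0.0003 -0.0013  0.0002]
bore1:
top 149 mean [0.5265 0.0871 0.1008] circ [527.   86.8] 23.0
scene 222 mean [0.5257 0.0877 0.1022] circ [524.1  86.4] 23.2
B:
top 55 mean [0.3836 0.3007 0.085 ] circ [383.8 300.6] 16.2
scene 256 mean [0.3806 0.2921 0.0867] circ [378.8 290.1] 23.5
S:
top 71 mean [0.4518 0.289  0.0742] circ [452.1 289.7] 16.0
scene 138 mean [0.452  0.2906 0.0765] circ [450.6 289.7] 16.4
```

Bore 1 is seated and the slim cell hasn't moved. Lowering onto B.

Emit:
play_rows(
  increments=[
    [[0,0,0.015,0,0,0],[0,0,0.025,0,0,0],[0,0,0.025,0,0,0],[0,0,0.02,0,0,0],[0,0,0.008,0,0,0]],
  ],
)

```text
clock: 32.15
tcp_pos: [0.378, 0.29, 0.0614]
ee_rot: [[1.0, -0.03, -0.003], [-0.03, -1.0, -0.002], [-0.003, 0.002, -1.0]]
contact_force: [-0.2, 0.1, -0.1]
width: 0.0737
```

Emit:
play_rows(
  increments=[
    [[0,0,0.005,0,0,0],[0,0,0.002,0,0,0],[0,0,0,0,0,0],[0,0,0,0,0,0]],
  ],
)

```text
clock: 32.55
tcp_pos: [0.3801, 0.2909, 0.0572]
ee_rot: [[1.0, -0.029, 0.001], [-0.029, -1.0, 0.0], [0.001, -0.0, -1.0]]
contact_force: [0.3, -0.4, -0.1]
width: 0.0734
```

Emit:
play_rows(
  increments=[
    [[0,0,0,0,0,0],[0,0,0,0,0,0],[0,0,0,0,0,0],[0,0,0,0,0,0],[0,0,0,0,0,0]],
  ],
  hand=1,
)

```text
clock: 33.05
tcp_pos: [0.3796, 0.2909, 0.0565]
ee_rot: [[1.0, -0.03, 0.0], [-0.03, -1.0, 0.0], [0.0, -0.0, -1.0]]
contact_force: [0.6, 1.7, 1.3]
width: 0.0455
```

Emit:
play_rows(
  increments=[
    [[0,0,-0.01,0,0,0],[0,0,-0.02,0,0,0],[0,0,-0.03,0,0,0],[0,0,-0.04,0,0,0],[0,0,-0.04,0,0,0]],
  ],
)

```text
clock: 33.55
tcp_pos: [0.3783, 0.29, 0.1972]
ee_rot: [[1.0, -0.029, -0.002], [-0.029, -1.0, -0.002], [-0.002, 0.002, -1.0]]
contact_force: [0.7, 0.4, -3.9]
width: 0.0456
```

```bash
python3 - <<'E'
from h import *
to([.4681,.0876,.197],Rd())
E
```

```text
t 33.55 tcp [0.3783 0.29   0.1972] F [ 0.7  0.4 -3.9] w 0.0456 
 [[0.9996, -0.0294, -0.0022], [-0.0294, -0.9996, -0.0016], [-0.0022, 0.0017, -1.0]] j [ 22.9  -4.5 108.4  -0.   76.2 114.6]
shift in tool axes [0.0957 0.1997 0.0003]
turn in tool axes [0.0017 0.0022 0.0003]
```

Emit:
play_rows(
  increments=[
    [[0.0079,0.0167,0,0,0,0],[0.0158,0.0334,0,0,0,0],[0.0158,0.0334,0,0,0,0],[0.0158,0.0334,0,0,0,0],[0.0158,0.0334,0,0,0,0]],
  ],
)

```text
clock: 34.05
tcp_pos: [0.4457, 0.1368, 0.1963]
ee_rot: [[1.0, -0.029, -0.001], [-0.029, -1.0, -0.001], [-0.001, 0.001, -1.0]]
contact_force: [0.5, 0.2, -3.7]
width: 0.0455
```

Emit:
play_rows(
  increments=[
    [[0.0158,0.0334,0,0,0,0],[0.0077,0.0167,0,0,0,0],[0,0,0.02,0,0,0],[0,0,0.03,0,0,0],[0,0,0.015,0,0,0]],
  ],
)

```text
clock: 34.55
tcp_pos: [0.4659, 0.0872, 0.1289]
ee_rot: [[1.0, -0.03, -0.005], [-0.03, -1.0, -0.0], [-0.005, 0.0, -1.0]]
contact_force: [-0.4, -0.1, -4.4]
width: 0.0458
```

Emit:
play_rows(
  increments=[
    [[0,0,0,0,0,0],[0,0,0,0,0,0],[0,0,0,0,0,0],[0,0,0,0,0,0],[0,0,0,0,0,0]],
  ],
)

```text
clock: 35.05
tcp_pos: [0.4686, 0.0875, 0.1323]
ee_rot: [[1.0, -0.029, 0.002], [-0.029, -1.0, -0.001], [0.002, 0.001, -1.0]]
contact_force: [-0.4, -0.6, -3.6]
width: 0.0453
```

```bash
python3 - <<'E'
from h import *
to([.4681,.0876,.116],Rd())
E
```

```text
t 35.05 tcp [0.4686 0.0875 0.1323] F [-0.4 -0.6 -3.6] w 0.0453 
 [[0.9996, -0.0293, 0.0015], [-0.0293, -0.9996, -0.0006], [0.0015, 0.0005, -1.0]] j [ -4.   -0.5 112.3  -0.   68.1  87.7]
shift in tool axes [-0.0006 -0.0001  0.0163]
turn in tool axes [ 0.0005 -0.0015  0.0004]
```

Emit:
play_rows(
  increments=[
    [[0,0,0.006,0,0,0],[0,0,0.006,0,0,0],[0,0,0.004,0,0,0],[0,0,0,0,0,0],[0,0,0,0,0,0]],
  ],
)

```text
clock: 35.55
tcp_pos: [0.4679, 0.0875, 0.1151]
ee_rot: [[1.0, -0.029, -0.001], [-0.029, -1.0, -0.0], [-0.001, 0.0, -1.0]]
contact_force: [0.6, 0.9, -3.8]
width: 0.0451
```

Emit:
play_rows(
  increments=[
    [[0,0,0.003,0,0,0],[0,0,0.003,0,0,0],[0,0,0.003,0,0,0],[0,0,0,0,0,0]],
  ],
)

```text
clock: 35.95
tcp_pos: [0.4676, 0.0875, 0.1058]
ee_rot: [[1.0, -0.029, -0.001], [-0.029, -1.0, -0.0], [-0.001, 0.0, -1.0]]
contact_force: [0.2, 0.5, -2.9]
width: 0.0456
```

Emit:
play_rows(
  increments=[
    [[0,0,0.004,0,0,0],[0,0,0.005,0,0,0],[0,0,0.005,0,0,0],[0,0,0.004,0,0,0],[0,0,0,0,0,0]],
  ],
)

```text
clock: 36.45
tcp_pos: [0.4673, 0.0875, 0.0875]
ee_rot: [[1.0, -0.029, -0.002], [-0.029, -1.0, -0.0], [-0.002, 0.0, -1.0]]
contact_force: [-0.0, -1.0, -2.9]
width: 0.0457
```

Emit:
play_rows(
  increments=[
    [[0,0,0.004,0,0,0],[0,0,0.004,0,0,0],[0,0,0.003,0,0,0],[0,0,0,0,0,0]],
  ],
)

```text
clock: 36.85
tcp_pos: [0.4676, 0.0875, 0.0768]
ee_rot: [[1.0, -0.029, -0.001], [-0.029, -1.0, -0.0], [-0.001, 0.0, -1.0]]
contact_force: [0.3, 0.2, -3.5]
width: 0.0455
```

Emit:
play_rows(
  increments=[
    [[0,0,0.001,0,0,0],[0,0,0.001,0,0,0],[0,0,0.001,0,0,0],[0,0,0,0,0,0]],
  ],
)

```text
clock: 37.25
tcp_pos: [0.468, 0.0875, 0.0743]
ee_rot: [[1.0, -0.029, -0.0], [-0.029, -1.0, -0.0], [-0.0, 0.0, -1.0]]
contact_force: [0.6, 0.5, -3.3]
width: 0.0454
```

Emit:
play_rows(
  increments=[
    [[0,0,0.0008,0,0,0],[0,0,0,0,0,0]],
  ],
)

```text
clock: 37.45
tcp_pos: [0.468, 0.0875, 0.0735]
ee_rot: [[1.0, -0.029, -0.0], [-0.029, -1.0, -0.0], [-0.0, 0.0, -1.0]]
contact_force: [0.3, 0.4, -3.1]
width: 0.0452
```

Emit:
play_rows(
  increments=[
    [[0,0,0.0008,0,0,0],[0,0,0,0,0,0]],
  ],
)

```text
clock: 37.65
tcp_pos: [0.468, 0.0875, 0.0727]
ee_rot: [[1.0, -0.029, -0.0], [-0.029, -1.0, -0.0], [-0.0, 0.0, -1.0]]
contact_force: [-0.2, -0.2, -3.5]
width: 0.0452
```

Emit:
play_rows(
  increments=[
    [[0,0,0.0008,0,0,0],[0,0,0,0,0,0]],
  ],
)

```text
clock: 37.85
tcp_pos: [0.4682, 0.0875, 0.0725]
ee_rot: [[1.0, -0.029, 0.0], [-0.029, -1.0, -0.0], [0.0, 0.0, -1.0]]
contact_force: [-2.7, 0.4, 2.7]
width: 0.0452
```

Emit:
play_rows(
  increments=[
    [[0,0,0,0,0,0],[0,0,0,0,0,0],[0,0,0,0,0,0],[0,0,0,0,0,0]],
  ],
  hand=-0.6,
)

```text
clock: 38.25
tcp_pos: [0.4682, 0.0875, 0.0721]
ee_rot: [[1.0, -0.029, 0.0], [-0.029, -1.0, -0.0], [0.0, 0.0, -1.0]]
contact_force: [-0.6, -0.8, 0.1]
width: 0.073
```

Emit:
play_rows(
  increments=[
    [[0,0,-0.01,0,0,0],[0,0,-0.02,0,0,0],[0,0,-0.03,0,0,0],[0,0,-0.035,0,0,0],[0,0,-0.035,0,0,-0.1]],
  ],
)

```text
clock: 38.75
tcp_pos: [0.4678, 0.0876, 0.2039]
ee_rot: [[0.997, 0.072, 0.0], [0.072, -0.997, -0.0], [0.0, 0.0, -1.0]]
contact_force: [0.9, 0.3, -0.7]
width: 0.0734
```

Emit:
play_rows(
  increments=[
    [[0,0,0,0,0,-0.1286],[0,0,0,0,0,-0.1286],[0,0,0,0,0,-0.1286],[0,0,0,0,0,-0.1286],[0,0,0,0,0,-0.1286]],
  ],
)

```text
clock: 39.25
tcp_pos: [0.4682, 0.0875, 0.2028]
ee_rot: [[0.753, 0.659, 0.001], [0.659, -0.753, -0.0], [0.0, 0.001, -1.0]]
contact_force: [0.3, -0.3, 0.2]
width: 0.0736
```

Emit:
play_rows(
  increments=[
    [[0,0,0,0,0,-0.1286],[0,0,0,0,0,-0.1286],[0,0,0,0,0,-0.1286],[0,0,0,0,0,-0.1286],[0,0,0,0,0,-0.1286]],
  ],
)

```text
clock: 39.75
tcp_pos: [0.4682, 0.0875, 0.2028]
ee_rot: [[0.207, 0.978, 0.001], [0.978, -0.207, -0.0], [-0.0, 0.001, -1.0]]
contact_force: [0.7, -1.1, 0.2]
width: 0.0737
```

Emit:
play_rows(
  increments=[
    [[0,0,0,0,0,-0.1286],[0,0,0,0,0,0]],
  ],
)

```text
clock: 39.95
tcp_pos: [0.4682, 0.0875, 0.2027]
ee_rot: [[0.085, 0.996, 0.001], [0.996, -0.085, -0.0], [-0.0, 0.001, -1.0]]
contact_force: [-0.3, -0.0, 0.3]
width: 0.0739
```

```bash
python3 - <<'E'
from h import *
to([.6567,.232,.2],Rd(85.1))
for b in ((.468,.0875),(.526,.086),(.584,.084)): cellat(*b,.1,.03)
p,d=vision.capture("scene"); W=cloud("scene",d); m=(abs(W[...,0]-.65)<.04)&(abs(W[...,1]-.23)<.04)&(W[...,2]>.137)&(W[...,2]<.152); print("knob",m.sum(),W[m].mean(0))
E
```

```text
t 39.95 tcp [0.4682 0.0875 0.2027] F [-0.3 -0.   0.3] w 0.0739 
 [[0.0851, 0.9964, 0.0008], [0.9964, -0.0851, -0.0005], [-0.0004, 0.0008, -1.0]] j [ -4.   -5.  108.2  -0.   76.7   0.9]
shift in tool axes [0.16   0.1755 0.0028]
turn in tool axes [0.0008 0.0004 0.0003]
top few 0
scene 213 mean [0.4687 0.0894 0.1022] circ [466.6  87.7] 23.7
top few 0
scene 225 mean [0.5259 0.0881 0.1023] circ [524.2  86.6] 23.7
top few 0
scene 231 mean [0.5823 0.0856 0.1023] circ [580.5  83.3] 24.0
knob 111 [0.65527363 0.23104547 0.14437479]
```

Emit:
play_rows(
  increments=[
    [[0.0133,0.0146,0,0,0,0],[0.0267,0.0293,0,0,0,0],[0.0267,0.0293,0,0,0,0],[0.0267,0.0293,0,0,0,0],[0.0267,0.0293,0,0,0,0]],
  ],
)

```text
clock: 40.8
tcp_pos: [0.6107, 0.197, 0.2017]
ee_rot: [[0.086, 0.996, -0.0], [0.996, -0.086, -0.0], [-0.001, -0.0, -1.0]]
contact_force: [-0.2, -0.4, 0.7]
width: 0.0731
```

Emit:
play_rows(
  increments=[
    [[0.0267,0.0293,0,0,0,0],[0.0133,0.0147,0,0,0,0],[0,0,0.02,0,0,0],[0,0,0.02,0,0,0],[0,0,0,0,0,0]],
  ],
)

```text
clock: 41.3
tcp_pos: [0.6547, 0.2317, 0.1577]
ee_rot: [[0.086, 0.996, -0.007], [0.996, -0.086, -0.002], [-0.002, -0.007, -1.0]]
contact_force: [-0.5, -0.2, -0.2]
width: 0.0735
```

Emit:
play_rows(
  increments=[
    [[0,0,0,0,0,0],[0,0,0,0,0,0],[0,0,0,0,0,0]],
  ],
)

```text
clock: 41.6
tcp_pos: [0.6577, 0.2321, 0.1637]
ee_rot: [[0.086, 0.996, 0.003], [0.996, -0.086, 0.0], [0.0, 0.003, -1.0]]
contact_force: [-1.1, -0.4, 0.2]
width: 0.0734
```

```bash
python3 - <<'E'
from h import *
to([.6567,.232,.130],Rd(85.1))
look("scene","s5",[.62,.2,.12],70,5)
E
```

```text
t 41.6 tcp [0.6577 0.2321 0.1637] F [-1.1 -0.4  0.2] w 0.0734 
 [[0.0857, 0.9963, 0.0025], [0.9963, -0.0857, 0.0001], [0.0003, 0.0025, -1.0]] j [ 9.5 29.3 72.9 -0.  77.6 14.5]
shift in tool axes [-0.0002 -0.0011  0.0337]
turn in tool axes [ 0.0025 -0.0003 -0.0003]
crop origin 278 194 scale 5
```

View pics/s5.png

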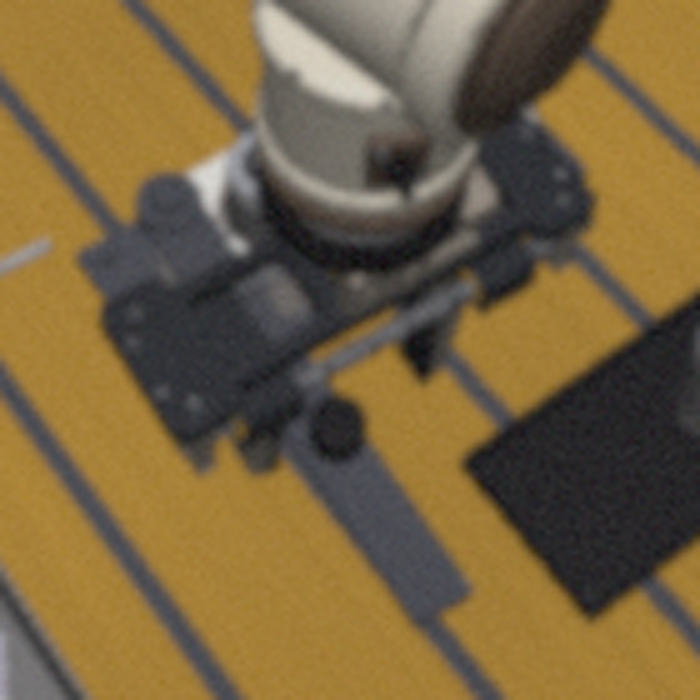

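The knob, at crop (335,430), lies between the two fingers. I'll lower the tool and close it lightly.

Emit:
play_rows(
  increments=[
    [[0,0,0.01,0,0,0],[0,0,0.01,0,0,0],[0,0,0.008,0,0,0],[0,0,0.004,0,0,0],[0,0,0,0,0,0]],
  ],
)

```text
clock: 42.15
tcp_pos: [0.6562, 0.2319, 0.1284]
ee_rot: [[0.086, 0.996, -0.002], [0.996, -0.086, -0.001], [-0.001, -0.002, -1.0]]
contact_force: [-0.3, 0.4, -0.4]
width: 0.0736
```

Emit:
play_rows(
  increments=[
    [[0,0,0,0,0,0],[0,0,0,0,0,0],[0,0,0,0,0,0],[0,0,0,0,0,0],[0,0,0,0,0,0]],
  ],
  hand=1,
  newtons=8,
)

```text
clock: 42.65
tcp_pos: [0.657, 0.232, 0.1301]
ee_rot: [[0.086, 0.996, 0.0], [0.996, -0.086, -0.0], [-0.0, 0.0, -1.0]]
contact_force: [-0.4, 0.0, -1.0]
width: 0.0355
```

Emit:
play_rows(
  increments=[
    [[0,0,0,0,0,0],[0,0,0,0,0,0]],
  ],
)

```text
clock: 42.85
tcp_pos: [0.6569, 0.232, 0.13]
ee_rot: [[0.086, 0.996, 0.0], [0.996, -0.086, -0.0], [-0.0, 0.0, -1.0]]
contact_force: [-0.0, 0.2, -0.7]
width: 0.0256
```

Emit:
play_rows(
  increments=[
    [[0,-0.0061,0,0,0,-0.0406],[-0.0005,-0.0122,0,0,0,-0.0813],[-0.0005,-0.0122,0,0,0,-0.0813],[-0.0005,-0.0122,0,0,0,-0.0813],[-0.0005,-0.0122,0,0,0,-0.0813]],
  ],
)

```text
clock: 43.35
tcp_pos: [0.6023, 0.2267, 0.13]
ee_rot: [[-0.28, 0.96, 0.001], [0.96, 0.28, -0.0], [-0.001, 0.0, -1.0]]
contact_force: [0.7, -0.6, 0.1]
width: 0.0256
```

```bash
python3 - <<'E'
from h import *
s=st(); P=s["tcp_pos"][:2]-[.644,.0826]; print("r",np.hypot(*P),"bar heading",np.degrees(np.arctan2(P[1],P[0])),"yaw",np.degrees(np.arctan2(*s["ee_rot"][[1,0],0])))
E
```

```text
t 43.35 tcp [0.6023 0.2267 0.13  ] F [ 0.7 -0.6  0.1] w 0.0256 
 [[-0.2798, 0.9601, 0.0006], [0.9601, 0.2798, -0.0004], [-0.0006, 0.0005, -1.0]] j [ 9.9 23.5 84.7 -0.  71.8 -6.3]
r 0.15004470046198923 bar heading 106.14253016915394 yaw 106.24603388715418
```

Emit:
play_rows(
  increments=[
    [[-0.0005,-0.0122,0,0,0,-0.0813],[-0.0005,-0.0122,0,0,0,-0.0813],[-0.0005,-0.0122,0,0,0,-0.0813],[-0.0005,-0.0122,0,0,0,-0.0813],[-0.0005,-0.0122,0,0,0,-0.0813]],
  ],
)

```text
clock: 43.85
tcp_pos: [0.5485, 0.1985, 0.13]
ee_rot: [[-0.637, 0.771, 0.0], [0.771, 0.637, -0.0], [-0.0, 0.0, -1.0]]
contact_force: [0.8, 0.3, -1.4]
width: 0.0259
```

Emit:
play_rows(
  increments=[
    [[-0.0005,-0.0122,0,0,0,-0.0813],[-0.0005,-0.0122,0,0,0,-0.0813],[-0.0005,-0.0122,0,0,0,-0.0813],[-0.0005,-0.0122,0,0,0,-0.0813],[-0.0005,-0.0122,0,0,0,-0.0813]],
  ],
)

```text
clock: 44.35
tcp_pos: [0.5101, 0.1514, 0.13]
ee_rot: [[-0.89, 0.457, -0.0], [0.457, 0.89, 0.0], [0.0, -0.0, -1.0]]
contact_force: [0.5, -0.3, -0.8]
width: 0.0261
```

Emit:
play_rows(
  increments=[
    [[-0.0005,-0.0122,0,0,0,-0.0813],[-0.0005,-0.0122,0,0,0,-0.0813],[-0.0005,-0.0122,0,0,0,-0.0813],[0,-0.0061,0,0,0,-0.0406],[0,0,0,0,0,0]],
  ],
)

```text
clock: 44.85
tcp_pos: [0.4959, 0.1107, 0.1299]
ee_rot: [[-0.981, 0.193, -0.001], [0.193, 0.981, -0.001], [0.001, -0.001, -1.0]]
contact_force: [-2.7, -0.4, 2.1]
width: 0.0261
```

```bash
python3 - <<'E'
from h import *
s=st(); P=s["tcp_pos"][:2]-[.644,.0826]; print("r",np.hypot(*P),"bar heading",np.degrees(np.arctan2(P[1],P[0])),"yaw",np.degrees(np.arctan2(*s["ee_rot"][[1,0],0])))
E
```

```text
t 44.85 tcp [0.4959 0.1107 0.1299] F [-2.7 -0.4  2.1] w 0.0261 
 [[-0.9812, 0.1928, -0.0013], [0.1928, 0.9812, -0.0006], [0.0012, -0.0009, -1.0]] j [ -1.    4.6 107.4  -0.   68.1 -79.9]
r 0.15072361319571143 bar heading 169.26756802165866 yaw 168.88649442350768
```

Emit:
play_rows(
  increments=[
    [[-0.0003,-0.0052,0,0,0,-0.035],[-0.0003,-0.0052,0,0,0,-0.035],[-0.0002,-0.0052,0,0,0,-0.035],[0,-0.004,0,0,0,-0.026],[0,0,0,0,0,0]],
  ],
)

```text
clock: 45.35
tcp_pos: [0.4935, 0.0917, 0.1299]
ee_rot: [[-0.998, 0.063, -0.003], [0.063, 0.998, -0.001], [0.003, -0.001, -1.0]]
contact_force: [-4.6, -0.8, 3.3]
width: 0.0258
```

Emit:
play_rows(
  increments=[
    [[0,-0.0015,0,0,0,-0.01],[0,-0.0015,0,0,0,-0.01],[0,0,0,0,0,0]],
  ],
)

```text
clock: 45.65
tcp_pos: [0.4933, 0.0891, 0.1299]
ee_rot: [[-0.999, 0.043, -0.003], [0.043, 0.999, -0.0], [0.003, -0.0, -1.0]]
contact_force: [-4.9, 0.2, 3.9]
width: 0.0255
```

Emit:
play_rows(
  increments=[
    [[0,-0.0015,0,0,0,-0.01],[0,-0.0015,0,0,0,0],[0,0,0,0,0,0]],
  ],
)

```text
clock: 45.95
tcp_pos: [0.4932, 0.0862, 0.1299]
ee_rot: [[-0.999, 0.033, -0.003], [0.033, 0.999, -0.0], [0.003, -0.0, -1.0]]
contact_force: [-5.3, 0.8, 3.7]
width: 0.0257
```

Emit:
play_rows(
  increments=[
    [[0,-0.0015,0,0,0,0],[0,0,0,0,0,0]],
  ],
)

```text
clock: 46.15
tcp_pos: [0.4932, 0.0858, 0.1299]
ee_rot: [[-0.999, 0.033, -0.003], [0.033, 0.999, 0.002], [0.003, 0.002, -1.0]]
contact_force: [-5.2, 4.7, 3.1]
width: 0.0256
```

The stop is felt (Fy +4.7 N). Now I'll release and rise.

Emit:
play_rows(
  increments=[
    [[0,0,0,0,0,0],[0,0,0,0,0,0],[0,0,0,0,0,0],[0,0,0,0,0,0]],
  ],
  hand=-0.4,
)

```text
clock: 46.55
tcp_pos: [0.4945, 0.0842, 0.1301]
ee_rot: [[-0.999, 0.032, 0.0], [0.032, 0.999, -0.001], [-0.001, -0.001, -1.0]]
contact_force: [0.6, -0.3, 0.7]
width: 0.0556
```

Emit:
play_rows(
  increments=[
    [[0,0,-0.01,0,0,0],[0,0,-0.02,0,0,0],[0,0,-0.04,0,0,0],[0,0,-0.04,0,0,0],[-0.03,0.03,0,0,0,0]],
  ],
)

```text
clock: 47.05
tcp_pos: [0.5282, 0.1117, 0.2491]
ee_rot: [[-0.999, 0.035, 0.014], [0.035, 0.999, -0.002], [-0.014, -0.002, -1.0]]
contact_force: [1.7, -0.3, 0.9]
width: 0.0645
```

Emit:
play_rows(
  increments=[
    [[0.03,0.035,0,0,0,0],[0.03,0.035,0,0,0,0],[0.03,0.035,0,0,0,0],[0.03,0.035,0,0,0,0],[0,0,0,0,0,0]],
  ],
)

```text
clock: 47.55
tcp_pos: [0.4069, 0.2605, 0.2408]
ee_rot: [[-1.0, 0.026, -0.0], [0.026, 1.0, 0.001], [0.0, 0.001, -1.0]]
contact_force: [0.6, -0.6, -0.4]
width: 0.0643
```

```bash
python3 - <<'E'
from h import *
st()
for n in ("top","scene"):
    p,d=vision.capture(n); W=cloud(n,d); X,Y,Z=W[...,0],W[...,1],W[...,2]
    m=(abs(X-.525)<.16)&(abs(Y-.086)<.06)&(Z>.108)&(Z<.121); r=cv2.minAreaRect((W[m][:,:2]*1000).astype(np.float32)); print(n,"bar",m.sum(),np.round(r[0],1),np.round(r[1],1),r[2])
    m=(abs(X-.494)<.04)&(abs(Y-.086)<.04)&(Z>.136)&(Z<.152); print("knob",m.sum(),W[m].mean(0))
cellat(.451,.29,.074,.025)
look("scene","s6",[.52,.12,.08],75,5); 
E
```

```text
t 47.55 tcp [0.4069 0.2605 0.2408] F [ 0.6 -0.6 -0.4] w 0.0643 
 [[-0.9997, 0.0263, -0.0], [0.0263, 0.9997, 0.0013], [0.0001, 0.0013, -1.0]] j [ 1.820e+01 -5.600e+00  1.045e+02  1.000e-01  8.110e+01 -7.030e+01]
top bar 623 [533.7  83.9] [ 42.4 250.6] 89.95340728759766
knob 50 [0.49406221 0.08707914 0.14246999]
scene bar 912 [531.3  78.8] [ 43.6 254.5] 88.54130554199219
knob 80 [0.49321724 0.08697961 0.14388193]
top few 3
scene 136 mean [0.4519 0.2905 0.0764] circ [450.3 288.9] 16.9
crop origin 283 153 scale 5
```

View pics/s6.png

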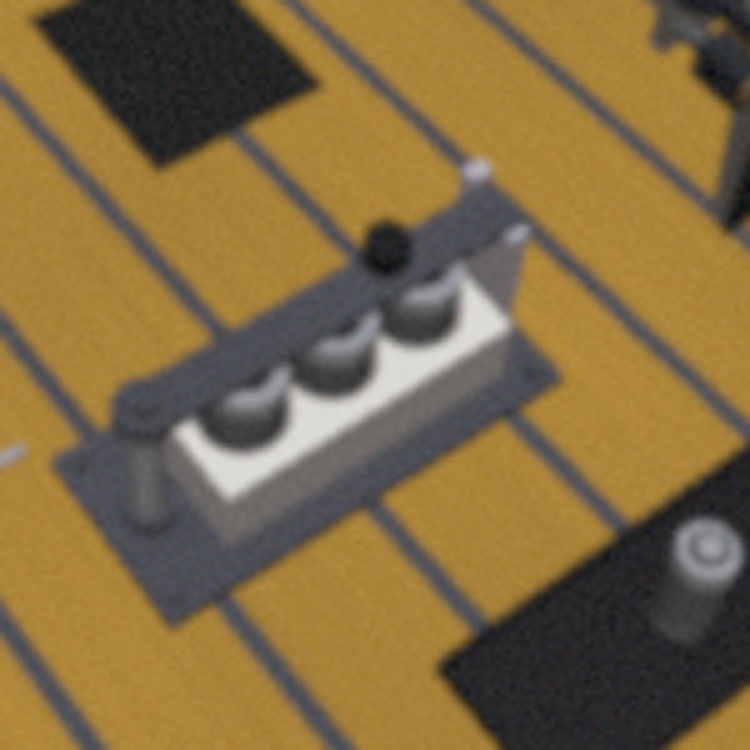

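The bar lies over all three cells and rests at the catch post, with the knob at crop (388,248). The slim cell stands at (700,590) and the arm is clear.

```bash
python3 -c "
from h import *
print(env.hand_in())"
```

```text
the job is handed in; nothing more can be done
None
```

The job is handed in at about 47.6 s of the 72 s allowed, and my last checks all agreed. The hand-in itself reports no verdict.

- **Loading:** I took the cradle cell with a tilted grip, turned it upright, stood it on the mat and released it. After a fresh hold it went into bore 2. The two tray cells went into bores 1 and 0. Each cell was lowered until the force reading showed it had touched bottom.
- **Keeper bar:** I swung the bar by its knob along its arc until it met its stop, with about 5 N of resistance. Then I let go and moved the arm clear.
- **Cell seating:** With the bar still swung out, the scene camera read all three cell tops at the same height, 0.102 m. It reads about 2 mm high. The top camera confirmed bores 2 and 1 at 0.1005 m and 0.101 m. It could not see the nest after the last cell went in, so bore 0 was checked by the scene camera only.
- **Bar position:** The knob is at (0.494, 0.087), within about a millimetre of where a fully closed bar should put it. The fitted outline of the bar is distorted by the catch lip and pivot head, so I did not rely on it.
- **Slim cell:** It stands unmoved to within about 1 mm. The final check used the scene camera only, because the arm blocked the top camera.
- **Other items:** I did not measure the meter, bottle, wrench, screwdriver or tape roll again at the end. Nothing in the forces or pictures suggested the arm touched them.

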